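Load the reel stand, fit its shield and pin it

TASK

Get the reel stand ready: first put every reel of clock line that is on the bench onto a spindle of its own, down on the base. Then draw the green shield out of the stack leaning in the rack, leaving the other panels leaning there, stand it fully down in the slot of the stand with its hole in line with the holes of the slot, and push the red-handled locking pin from the front (the side away from the spindles) through slot and shield until its collar meets the stand. Let go of everything and leave the other things on the bench alone.

Things in the scene. Friction and masses are not known exactly. Their poses are not given: they have to be found in the camera images.
- stand: Reel stand, fixed to the bench, elsewhere each start: dark base plate 230 wide (y), 12 mm thick, from 60 mm before its origin (-x) to 85 mm behind; origin on the bench. Its x axis points away from the robot, from the slot (between two upright aluminium cheeks, across its front) to a row of three upright steel spindles behind.
- slot_floor (a point): Centre of the slot's floor, at (-35, 0, 12) mm in the stand's frame, axes as the stand's; the shield's lower edge stands here. Cheeks are 8 mm thick, 186 wide, 46 high, 9 mm apart; end stops 180 mm apart leave the shield 5 mm of end play each way; a flared mouth above widens the slot to 25 mm, its rim 58 mm above the floor.
- stand_hole (a point): Middle of the slot on the line of the pin holes: a round 10.5 mm hole through each cheek along the stand's x, at mid-width, 28 mm above the slot's floor (40 mm above the bench). The front cheek's outer face is 13 mm before this point (-x), the rear cheek's 13 mm behind it.
- spindle0 (a point): Foot of the first spindle on the base plate (12 mm above the bench), at (40, -70, 12) mm in the stand's frame. Spindles are 9 mm thick, 68 mm tall above the base, with a round top, and 70 mm apart.
- spindle1 (a point): Foot of the middle spindle.
- spindle2 (a point): Foot of the third spindle.
- rack: Wooden panel rack, fixed, elsewhere each start: base 200 wide (y), 10 mm thick, origin under it, x away from the robot. A backboard on the robot's side leans 0.24 rad towards the robot, 95 mm high along its slope. Four panels lean on its far side, face on face, tops towards the robot, feet inside a 10 mm high lip.
- shield: The green panel, shield of the stand: 170 wide (y) x 110 high (z) x 6 mm thick (x), origin mid lower edge, z up the panel. A 12 mm hole at mid-width 28 mm above the lower edge; its pull tab (22 wide, 36 mm high) stands on the top edge centred at y = +22 mm. 0.14 kg. It may be anywhere in the leaning stack; pitch is about -0.24 rad while it leans, 0 upright.
- shield_hole (a point): Centre of the shield's hole.
- shield_tab (a point): Middle of the shield's pull tab, 135 mm above its lower edge and 22 mm to +y; the tab runs from 110 to 146 mm, 6 mm thick, so fingers close along the panel's x.
- panel_ply: Blank panel, 170 wide (y) x 110 high x 6 mm thick like the green shield but without a hole; plywood; its pull tab (22 wide, 36 mm high) stands on the top edge centred at y = -22 mm. It leans in the rack with the others and must stay there.
- panel_alu: Blank panel, 170 wide (y) x 110 high x 6 mm thick like the green shield but without a hole; bare aluminium, the heaviest (0.26 kg); its pull tab (22 wide, 36 mm high) stands on the top edge centred at y = +66 mm. It leans in the rack with the others and must stay there.
- panel_white: Blank panel, 170 wide (y) x 110 high x 6 mm thick like the green shield but without a hole; white; its pull tab (22 wide, 36 mm high) stands on the top edge centred at y = -66 mm. It leans in the rack with the others and must stay there.
- reel0: Reel of clock line wound copper-coloured, may be absent: black flanges 56 mm across, 32 mm high, and on top of it a round black grip boss 28 mm across from 32 to 62 mm; a 15 mm bore runs right through. Origin at the middle of its underside, z up. 0.12 kg.
- reel1: Reel of clock line wound blue, may be absent: black flanges 56 mm across, 32 mm high, and on top of it a round black grip boss 28 mm across from 32 to 62 mm; a 15 mm bore runs right through. Origin at the middle of its underside, z up. 0.12 kg.
- reel2: Reel of clock line wound orange, may be absent: black flanges 56 mm across, 32 mm high, and on top of it a round black grip boss 28 mm across from 32 to 62 mm; a 15 mm bore runs right through. Origin at the middle of its underside, z up. 0.12 kg.
- pin: Locking pin: red handle 30 long (x), 24 x 24 mm square, 8 mm steel shaft along +x. Origin in the middle of the handle on the shaft's axis, 12 mm above the bench as it lies. A steel collar 24 mm across spans x = 43 to 47; when home, it meets the front cheek and the origin is 60 mm before the stand's hole point. 0.09 kg.
- pin_tip (a point): Round tip of the pin, 88 mm from its origin along x.
- loupe: Bystander, leave alone: black eyepiece loupe, 42 mm across, 40 mm tall; origin at its underside.
- loupe2: Bystander, leave alone: a second black eyepiece loupe of the same size; origin at its underside.
- vial: Bystander, leave alone: small clear vial, 28 mm across, 55 mm tall; origin at its underside.
- tray: Bystander, leave alone: white six-cell parts tray, 90 x 60 x 14 mm; origin at its underside.

How it is judged:
On the way, in this order (a step that is already met when the one before it is completed fails the run):
1. every reel present is down on a spindle of its own (((horizontal distance between reel0 and spindle0 below 0.006 m and z of reel0 in the frame of spindle0 below 0.004 m and angle between reel0's own z axis and vertical below 0.1 rad) or (horizontal distance between reel0 and spindle1 below 0.006 m and z of reel0 in the frame of spindle1 below 0.004 m and angle between reel0's own z axis and vertical below 0.1 rad) or (horizontal distance between reel0 and spindle2 below 0.006 m and z of reel0 in the frame of spindle2 below 0.004 m and angle between reel0's own z axis and vertical below 0.1 rad)) and ((horizontal distance between reel1 and spindle0 below 0.006 m and z of reel1 in the frame of spindle0 below 0.004 m and angle between reel1's own z axis and vertical below 0.1 rad) or (horizontal distance between reel1 and spindle1 below 0.006 m and z of reel1 in the frame of spindle1 below 0.004 m and angle between reel1's own z axis and vertical below 0.1 rad) or (horizontal distance between reel1 and spindle2 below 0.006 m and z of reel1 in the frame of spindle2 below 0.004 m and angle between reel1's own z axis and vertical below 0.1 rad)) and ((horizontal distance between reel2 and spindle0 below 0.006 m and z of reel2 in the frame of spindle0 below 0.004 m and angle between reel2's own z axis and vertical below 0.1 rad) or (horizontal distance between reel2 and spindle1 below 0.006 m and z of reel2 in the frame of spindle1 below 0.004 m and angle between reel2's own z axis and vertical below 0.1 rad) or (horizontal distance between reel2 and spindle2 below 0.006 m and z of reel2 in the frame of spindle2 below 0.004 m and angle between reel2's own z axis and vertical below 0.1 rad))), for 0.2 s.
2. the green shield is drawn up out of the rack (z of shield in the frame of rack above 0.06 m), for 0.1 s.
3. the shield stands fully down in the slot (x of shield in the frame of slot_floor between -0.005 and 0.005 m and y of shield in the frame of slot_floor between -0.0065 and 0.0065 m and z of shield in the frame of slot_floor below 0.004 m and angle between shield's own z axis and vertical below 0.12 rad), for 0.2 s.
4. the pin is pushed home through both cheeks and the shield (all of step 3 and x of pin_tip in the frame of stand_hole between 0.022 and 0.036 m and y of pin_tip in the frame of stand_hole between -0.008 and 0.008 m and z of pin_tip in the frame of stand_hole between -0.008 and 0.012 m and angle between the x axis of pin and the x axis of stand, either way round below 0.25 rad), for 0.2 s.
At the end, for the whole second after the job is handed in: Each reel present down on its own spindle (4 mm), upright; shield down in the slot (4 mm) and upright; pin through cheeks and shield, tip 22 to 36 mm behind mid-slot, in line within 0.25 rad; the other panels within 40 mm of where they leaned; all released and at rest (all of step 1 and all of step 4 and linear speed of each of reel0, reel1, reel2, shield, pin below 0.02 m/s and distance of each of panel_ply, panel_alu, panel_white from where it was at the start of the episode below 0.04 m and angle between each of panel_ply, panel_alu, panel_white's own z axis and vertical below 0.5 rad and contact force between the fingers and shield below 0.05 N and contact force between the fingers and pin below 0.05 N); the robot touches nothing.
It fails at once if another panel is toppled, pulled out or dragged more than 40 mm (distance of any of panel_ply, panel_alu, panel_white from where it was at the start of the episode above 0.04 m or angle between any of panel_ply, panel_alu, panel_white's own z axis and vertical above 0.6 rad).
It fails at once if a bystander is pushed more than 50 mm (distance of any of loupe, loupe2, vial, tray from where it was at the start of the episode above 0.05 m).
Of reel0, reel1, reel2 only 2 to 3 are there at a start; the rules pass over those that are not, and their reading is None.
At some moment in a run one of reel0, reel1, reel2, pin may be knocked a few centimetres aside while the robot is not near it.
It also fails if it takes over 210 s, if anything falls off the work surface, if the arm or the gripper's body presses on something with over 40 N, if the wrist force passes 120 N, or if a joint passes its speed limit or range.

ROBOT

A 7-joint arm with a two-finger parallel gripper is mounted at the origin on the work surface. World frame = base frame: x ahead of the robot, y to its left, z up, the work surface at z = 0. Lengths are in m, angles in rad, forces in N, time in s.
With the tool pointing down it reaches from about 0.4 to 0.85 m from the base axis. Payload 10.4 kg.
Tool frame: the origin (TCP) lies at the very end of the fingers, on their centre line; the grasp point (between the pads) lies 19 mm behind it; z points along the fingers, y is the line along which they close (so a half turn about z gives the same grasp; the last joint's range is limited). The gripper opens to 87 mm and grips with 3 to 60 N. Pads are 19 mm wide; open, the fingers measure 117 mm over their backs; the gripper's body (75 mm by 190 mm) begins 51 mm behind the grasp point.
Start: joints at [-1.285, 0.332, -0.065, 1.46, 0.022, 1.35, -0.088], TCP at [0.19, 0.595, 0.223] pointing down, gripper open.
Joint ranges: [-2.6, 2.6], [-0.5, 2.12], [-1.47, 1.34], [0.16, 2.42], [-1.27, 4.41], [0.06, 2.06], [-2.6, 2.6]. Speed limits (rad/s): [2.22, 2.22, 2.79, 2.79, 3.14, 3.14, 3.14].

INTERFACE

Orientations are given as a rotation vector (axis times angle).
In Python, from cell import bot, viewer gives the robot as it stands.
- The arm moves only by the tool step_arm, never from a script. Its argument "series" is one flat list of numbers, 4 for each row, row after row: the shift along the world's x, y, z in mm, then the turn about the world's z in rad. In form: [dx, dy, dz, spin, dx, dy, dz, spin, ...]. A call has 1 to 5 rows; each row is the pose to reach, as a shift and turn from the pose commanded when the call began; what a row does not reach only later rows make up. A row lasts 1/8 s, in which the tool goes at most 62.5 mm and 10.7 degrees, less where a joint would pass 70% of its speed; a pose out of reach is approached as far as the arm can. A call with a gripper value outside its range is refused whole. "claw" is the finger opening in mm, from 0 to 87, set as the call begins (left out, the last holds). The fingers move at their own pace and stop on an object; "grip_force" is the grip in N (left out, the last holds). Time passes only in rows, so rows that repeat a pose let the fingers close. It gives the time, the measured TCP pose, the force, the opening and the grip force at its end, in the units of the state.
- bot.sense(): the state, without advancing time (a new reading comes with each control period).
- viewer.camera(name): name is "scene" or "side" or "wrist"; returns (picture, depth): 384x512x3 uint8, red, green, blue; 384x512 float32, m along the optical axis (not along the pixel's ray), 0 where there is no reading.
- viewer.camera_model(name): a dict with "fov_y" (degrees; the focal length in pixels is half the picture's height over the tangent of half this angle, whatever the lens; pixels are square), "cx", "cy" (the principal point, pixels), "R" (3x3) and "t" (3): a world point X has camera coordinates R X + t; the wrist camera has in their place "mount" (4x4, takes a point from camera to tool coordinates, whose origin is the TCP and whose axes are the flange's). Camera axes: x right, y down, z forward; pixel columns grow to the right and rows downward; lengths in m; the calibration is good to about 2 mm. The wrist camera is an equidistant fisheye: a pixel r from the principal point sees the ray r / f radians off the axis. A picture is of the moment at which its call begins: read the wrist's pose just before it. camera_model takes no time and is no camera call.
- bot.sign_off(): hands the job in; it is judged then, once.
The state is a dict: "time_s": time; "qpos": joint angles; "qvel": joint speeds; "joint_efforts": joint torques, N m; "position": TCP position; "ee_rot": TCP orientation; "contact_force": force on the tool from outside, world axes, zero at the start; "wrist_torque": the same for the moment, N m; "grip_width": finger opening in m; "finger_force": force on a finger pad.
Only numpy, scipy, OpenCV 4.12 (cv2) and the standard library are available. Lean on these libraries where they do the work, as an engineer would, in place of code of your own. Each camera call takes 0.05 s, during which the arm holds its last target. There are 200 camera calls.

## Working session

There is one attempt and no reset: what is moved stays moved. The work goes in short steps, Python scripts to look and compute and a tool call to move; the robot and the scene stay as the last step left them, time stands still between calls to the robot, and variables do not carry over. Pictures are saved under pics/ and viewed, at most 14 in all, crops included, and the job is handed in when it is done.

Besides the shell and the picture viewer there is one more tool, called after "Request:" as name(argument=value, ...), one argument or row to a line, values as JSON. step_arm: Moves the arm, as the interface text tells. Its arguments: {"type":"object","properties":{"series":{"type":"array"},"claw":{"type":"number"},"grip_force":{"type":"number"}},"required":["series"]}

```bash
mkdir -p pics; ls
cat > h.py <<'E'
import numpy as np, cv2
from scipy.spatial.transform import Rotation as Ro
from cell import bot, viewer
def shot(n):
    im,d=viewer.camera(n); return im,d,viewer.camera_model(n)
def foc(m,h=384): return h/2/np.tan(np.radians(m['fov_y'])/2)
def cloud(d,m):
    f=foc(m); v,u=np.mgrid[:384,:512]
    P=np.stack([(u-m['cx'])/f*d,(v-m['cy'])/f*d,d],-1)
    return (P-np.array(m['t']))@np.array(m['R'])
def save(im,n): cv2.imwrite('pics/'+n,cv2.cvtColor(im,cv2.COLOR_RGB2BGR))
E
python3 - <<'E'
from h import *
s=bot.sense(); print(s)
for n in ('scene','side'):
    im,d,m=shot(n); save(cv2.resize(im,(800,600),interpolation=cv2.INTER_CUBIC),n+'0.png'); np.savez(n+'0.npz',im=im,d=d); print(n,m)
print(viewer.camera_model('wrist'))
E
```

```text
pics
{'time_s': 0.0, 'qpos': array([-1.28456522,  0.33288008, -0.06467015,  1.46094997,  0.02158952,
        1.34988443, -0.0885061 ]), 'qvel': array([ 0.00038205,  0.00125131, -0.00039543,  0.0006555 ,  0.00115468,
       -0.00052496,  0.00064466]), 'joint_efforts': array([ 1.50756728e-04, -6.23243666e+01,  2.48160877e-02, -3.89912724e+01,
       -6.13201456e-02,  3.95428156e-02,  1.40492457e-04]), 'position': array([0.18986743, 0.59505613, 0.2217446 ]), 'ee_rot': array([-4.83185296e-01, -3.10405537e+00,  2.22820321e-03]), 'contact_force': array([-0.21021194, -0.18061082, -0.91783037]), 'wrist_torque': array([ 0.05951664,  0.04879197, -0.02235027]), 'finger_force': 0.0, 'grip_width': 0.0876234678890089}
scene {'fov_y': 54.77621198646893, 'cx': 260.6831772349597, 'cy': 193.4942351088084, 'R': array([[-0.75969583,  0.65022061, -0.00868289],
       [ 0.38088903,  0.43411623, -0.81637408],
       [-0.52705387, -0.62350321, -0.57745819]]), 't': array([ 0.428647  , -0.09933005,  1.41853867])}
side {'fov_y': 55.56509332994391, 'cx': 254.5534020625566, 'cy': 196.92792604654414, 'R': array([[ 0.8548716 , -0.51883755, -0.0014656 ],
       [-0.26865874, -0.44024008, -0.85674451],
       [ 0.443866  ,  0.73280029, -0.51573899]]), 't': array([-0.47793434,  0.24600029,  0.84861289])}
{'fov_y': 65.70646984690485, 'cx': 259.9964347587406, 'cy': 192.1251240746101, 'mount': array([[ 3.34253643e-04, -9.66053213e-01, -2.58342945e-01,
         7.14989186e-02],
       [ 9.99999794e-01,  4.64340268e-04, -4.42527409e-04,
         2.55187120e-04],
       [ 5.47464058e-04, -2.58342744e-01,  9.66053170e-01,
        -1.62853423e-01],
       [ 0.00000000e+00,  0.00000000e+00,  0.00000000e+00,
         1.00000000e+00]])}
```

View pics/scene0.png

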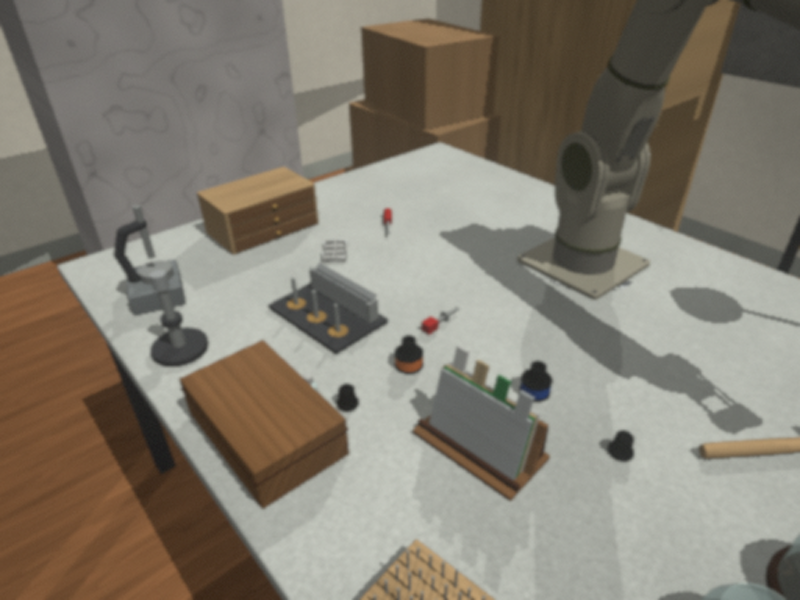

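View pics/side0.png

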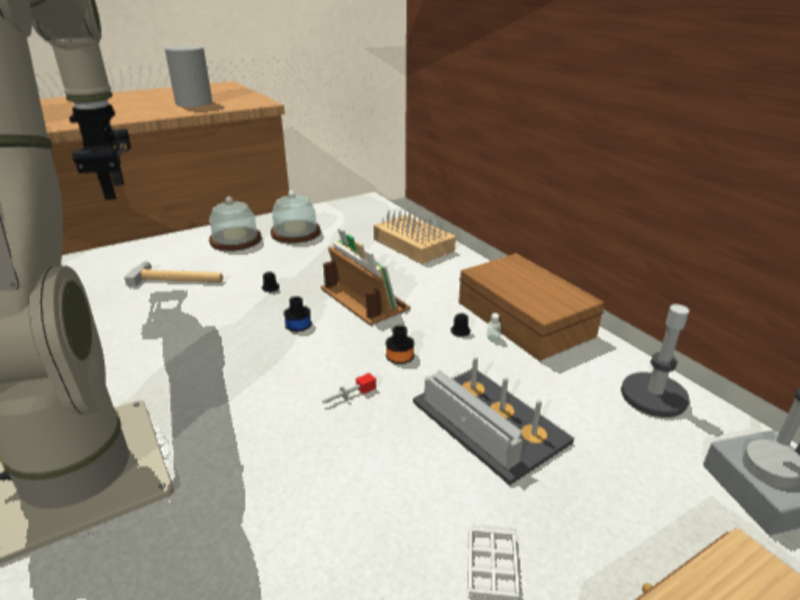

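The scene view shows the orange reel (408,355), blue reel (535,380), pin (430,325, shaft pointing toward the robot), stand (330,310) and rack with 4 panels (485,425). The green tab at (502,388) is between the others. The side view agrees: pin (365,383), reels (298,315) and (400,345).

```bash
cat >> h.py <<'E'
def blobs(im,P,cond,zmin=-.005,zmax=.3,amin=12):
    hsv=cv2.cvtColor(im,cv2.COLOR_RGB2HSV).astype(int); H,S,V=hsv[...,0],hsv[...,1],hsv[...,2]
    X,Y,Z=P[...,0],P[...,1],P[...,2]
    m=cond(H,S,V,X,Y,Z)&(Z>zmin)&(Z<zmax)&(X>0.1)&(X<1.1)&(abs(Y)<.8)
    n,l,st,c=cv2.connectedComponentsWithStats(m.astype(np.uint8))
    out=[]
    for i in range(1,n):
        if st[i,4]>=amin: out.append((st[i,4],c[i],P[l==i]))
    return out
def rep(t,bl):
    for a,c,Q in bl: print(t,a,c.round(),'med',np.median(Q,0).round(3),'min',np.percentile(Q,3,0).round(3),'max',np.percentile(Q,97,0).round(3))
E
python3 - <<'E'
from h import *
for n in ('scene','side'):
    z=np.load(n+'0.npz'); im,d=z['im'],z['d']; m=viewer.camera_model(n); P=cloud(d,m); P[d==0]=np.nan
    print(n)
    rep('red',blobs(im,P,lambda H,S,V,X,Y,Z:((H<5)|(H>172))&(S>150)&(V>80)))
    rep('orange',blobs(im,P,lambda H,S,V,X,Y,Z:(H>=5)&(H<14)&(S>150)&(V>100)))
    rep('copper',blobs(im,P,lambda H,S,V,X,Y,Z:(H>=13)&(H<22)&(S>130)&(V>100)))
    rep('blue',blobs(im,P,lambda H,S,V,X,Y,Z:(H>100)&(H<130)&(S>120)&(V>40)))
    rep('green',blobs(im,P,lambda H,S,V,X,Y,Z:(H>50)&(H<90)&(S>80)&(V>30)))
    rep('black',blobs(im,P,lambda H,S,V,X,Y,Z:(V<50)&(Z>.003)))
    # steel / upright: spindle tops
    rep('spind',blobs(im,P,lambda H,S,V,X,Y,Z:(Z>.03)&(Z<.1)&(S<60)&(V>60)))
    rep('wood',blobs(im,P,lambda H,S,V,X,Y,Z:(Z>.004)&(H<20)&(S>80),amin=100))
E
```

```text
scene
red 14 [248. 137.] med [ 0.225 -0.481  0.024] min [ 0.215 -0.495  0.02 ] max [ 0.24  -0.463  0.027]
red 34 [275. 207.] med [ 0.468 -0.04   0.023] min [ 0.456 -0.052  0.014] max [ 0.476 -0.035  0.026]
orange 41 [264. 234.] med [0.576 0.03  0.017] min [0.562 0.018 0.009] max [0.59  0.033 0.025]
copper 3058 [165. 267.] med [0.885 0.022 0.085] min [ 0.809 -0.099  0.082] max [0.936 0.106 0.087]
copper 14 [135. 238.] med [ 0.892 -0.127  0.084] min [ 0.885 -0.133  0.082] max [ 0.898 -0.117  0.086]
blue 39 [346. 252.] med [0.457 0.234 0.019] min [0.443 0.224 0.008] max [0.465 0.238 0.026]
green 92 [320. 249.] med [0.598 0.256 0.136] min [0.593 0.246 0.121] max [0.602 0.264 0.152]
black 16 [ 78. 153.] med [ 0.876 -0.55   0.156] min [ 0.868 -0.552  0.144] max [ 0.882 -0.545  0.169]
black 145 [261. 224.] med [0.575 0.014 0.036] min [ 0.55  -0.008  0.029] max [0.589 0.025 0.062]
black 194 [343. 242.] med [0.452 0.218 0.035] min [0.43  0.196 0.03 ] max [0.468 0.233 0.062]
black 122 [222. 255.] med [0.725 0.025 0.023] min [0.712 0.012 0.007] max [0.733 0.03  0.041]
black 163 [397. 286.] med 
[... 6794 characters left out ...]
 0.02 ]
wood 1280 [229. 185.] med [0.586 0.213 0.036] min [0.554 0.131 0.007] max [0.647 0.312 0.102]
wood 3824 [340. 194.] med [ 0.822 -0.072  0.084] min [ 0.778 -0.152  0.011] max [0.929 0.091 0.088]
wood 272 [115. 176.] med [0.277 0.53  0.019] min [0.203 0.475 0.008] max [0.351 0.586 0.026]
wood 138 [256. 227.] med [ 0.552 -0.017  0.018] min [ 0.538 -0.023  0.005] max [0.583 0.009 0.032]
wood 118 [234. 244.] med [ 0.459 -0.059  0.022] min [ 0.446 -0.063  0.006] max [ 0.475 -0.044  0.027]
wood 142 [341. 278.] med [ 0.625 -0.303  0.014] min [ 0.609 -0.318  0.012] max [ 0.646 -0.281  0.017]
wood 2816 [466. 367.] med [ 0.572 -0.629  0.121] min [ 0.489 -0.672  0.118] max [ 0.622 -0.601  0.123]
```

Request:
step_arm(
  series=[160,-240,60,-0.75,160,-240,60,-0.75,160,-240,60,-0.75,160,-240,60,-0.75,160,-240,60,-0.75],
  claw=87,
)

```text
time_s: 0.72
position: [0.3514, 0.3529, 0.2831]
ee_rot: [1.593, 2.707, 0.001]
contact_force: [-0.6, 1.1, 0.3]
grip_width: 0.0868
finger_force: 0.0
```

Request:
step_arm(
  series=[93,-145,-10,-0.42,93,-145,-10,-0.42,93,-145,-10,-0.42,93,-145,-10,-0.42,93,-145,-10,-0.42],
)

```text
time_s: 1.35
position: [0.4424, 0.2111, 0.2724]
ee_rot: [-2.115, -2.322, 0.0]
contact_force: [0.5, 0.3, 0.1]
grip_width: 0.087
finger_force: 0.0
```

```bash
cat >> h.py <<'E'
def wcloud():
    s=bot.sense(); im,d=viewer.camera('wrist'); m=viewer.camera_model('wrist'); f=foc(m)
    v,u=np.mgrid[:384,:512]; a=u-m['cx']; b=v-m['cy']; r=np.hypot(a,b); th=r/f
    k=np.where(r>0,np.tan(np.minimum(th,1.4))/np.maximum(r,1e-9),0)
    C=np.stack([a*k*d,b*k*d,d],-1); M=np.array(m['mount'])
    T=C@M[:3,:3].T+M[:3,3]
    P=T@Ro.from_rotvec(s['ee_rot']).as_matrix().T+s['position']
    P[d==0]=np.nan
    return im,d,P,s
def yaw(s):
    R=Ro.from_rotvec(s['ee_rot']).as_matrix(); return np.arctan2(R[1,1],R[0,1])
def circ(Q):
    A=np.c_[2*Q[:,:2],np.ones(len(Q))]; x=np.linalg.lstsq(A,(Q[:,:2]**2).sum(1),rcond=None)[0]
    return x[:2],np.sqrt(x[2]+x[0]**2+x[1]**2)
E
python3 - <<'E'
from h import *
im,d,P,s=wcloud(); np.savez('w1.npz',im=im,P=P)
print(s['position'],yaw(s),s['qpos'][6])
save(im,'w1.png')
E
```

```text
[0.44242621 0.21112969 0.27236528] 0.09298761975604576 -0.444088452574111
```

View pics/w1.png

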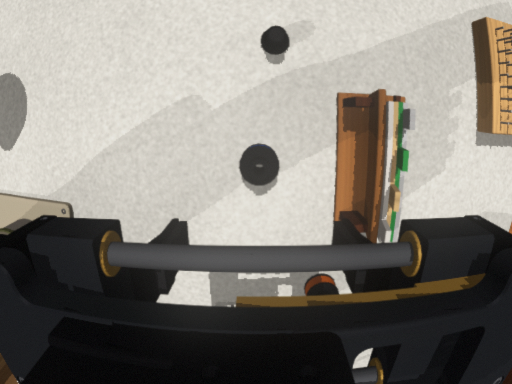

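The blue reel is at (259,164), loupe2 at (275,40) and the rack at (375,165), with panel order white, ply, green, alu going away from the robot.

```bash
cat >> h.py <<'E'
def ring(P,c,z0,z1,R=.035):
    k=(np.hypot(P[...,0]-c[0],P[...,1]-c[1])<R)&(P[...,2]>z0)&(P[...,2]<z1)
    Q=P[k]
    if len(Q)<8: return len(Q)
    h=cv2.convexHull((Q[:,:2]*1000).astype(np.float32))
    (x,y),r=cv2.minEnclosingCircle(h)
    return len(Q),Q.mean(0).round(4),np.array([x,y,r]).round(1)
E
python3 - <<'E'
from h import *
z=np.load('w1.npz'); P=z['P']; im=z['im']
print(P[250:300:25,250],np.nanmedian(P[100:140,200:240].reshape(-1,3),0))
print('boss',ring(P,(.443,.21),.058,.068)); print('flange',ring(P,(.443,.21),.028,.036,.05))
print('loupe2',ring(P,(.45,.39),.036,.045))
# panel tops / tabs
hsv=cv2.cvtColor(im,cv2.COLOR_RGB2HSV).astype(int)
g=(hsv[...,0]>50)&(hsv[...,0]<90)&(hsv[...,1]>80)&(P[...,0]>.5)&(P[...,0]<.7)
Q=P[g]; t=Q[Q[:,2]>.13]; e=Q[(Q[:,2]<.13)&(Q[:,2]>.105)]
for n,q in(('tab',t),('edge',e)):
    print(n,len(q),q.min(0).round(3),q.max(0).round(3),q.mean(0).round(4))
print('edge fit',np.polyfit(e[:,1],e[:,0],1))
T=P[(P[...,2]>.118)&(P[...,2]<.2)&(P[...,0]>.5)&(P[...,1]>.1)]
print(len(T)); print(T[np.argsort(T[:,1])][::max(1,len(T)//25)].round(3))
E
```

```text
[[ 0.4356437   0.2435538   0.35754018]
 [ 0.44233691  0.01958611 -0.00101857]] [0.37655193 0.26941455 0.00069539]
boss (275, array([0.4399, 0.2119, 0.0626]), array([439.2, 211.6,  13.9]))
flange (851, array([0.4396, 0.214 , 0.0328]), array([439.9, 211.6,  27.9]))
loupe2 (321, array([0.4455, 0.3918, 0.0397]), array([445.5, 392.3,  14.6]))
tab 199 [0.506 0.217 0.13 ] [0.593 0.266 0.384] [0.5871 0.2541 0.1535]
edge 362 [0.589 0.15  0.115] [0.612 0.317 0.13 ] [0.5993 0.246  0.1186]
edge fit [-0.1167928   0.62799589]
1924
[[0.596 0.149 0.118]
 [0.59  0.163 0.154]
 [0.588 0.17  0.132]
 [0.605 0.176 0.118]
 [0.605 0.178 0.118]
 [0.599 0.19  0.119]
 [0.589 0.202 0.153]
 [0.587 0.207 0.146]
 [0.587 0.213 0.147]
 [0.59  0.219 0.118]
 [0.596 0.222 0.124]
 [0.604 0.231 0.118]
 [0.587 0.242 0.118]
 [0.591 0.248 0.152]
 [0.592 0.253 0.13 ]
 [0.592 0.258 0.131]
 [0.588 0.262 0.152]
 [0.598 0.267 0.119]
 [0.592 0.278 0.119]
 [0.596 0.287 0.119]
 [0.582 0.291 0.118]
 [0.584 0.295 0.119]
 [0.59  0.3   0.154]
 [0.593 0.304 0.129]
 [0.588 0.308 0.147]
 [0.586 0.315 0.118]]
```

Request:
step_arm(
  series=[-3,0.5,-60,0,-3,0.5,-120,0,-3,0.5,-180,0,-3,0.5,-225,0,-3,0.5,-235,0],
)

```text
time_s: 2.02
position: [0.4377, 0.2111, 0.0352]
ee_rot: [-2.113, -2.323, 0.007]
contact_force: [0.2, 1.0, 0.2]
grip_width: 0.0868
finger_force: 0.0
```

Request:
step_arm(
  series=[0,0,0,0,0,0,0,0,0,0,0,0,0,0,0,0,0,0,0,0],
  claw=0,
  grip_force=20,
)

```text
time_s: 2.65
position: [0.4401, 0.2111, 0.0379]
ee_rot: [2.117, 2.321, 0.001]
contact_force: [-0.1, -0.3, 0.2]
grip_width: 0.0447
finger_force: 0.0
```

Request:
step_arm(
  series=[0,0,0,0,0,0,30,0,0,0,90,0,0,0,140,0,0,0,140,0],
)

```text
time_s: 3.28
position: [0.4418, 0.212, 0.1812]
ee_rot: [2.116, 2.32, 0.011]
contact_force: [0.1, -0.4, -0.8]
grip_width: 0.0265
finger_force: 20.0
```

Request:
step_arm(
  series=[0,-50,60,0,35,-110,85,0,70,-170,85,0,100,-225,85,0,130,-280,85,0],
)

```text
time_s: 3.9
position: [0.5563, -0.0448, 0.2614]
ee_rot: [-2.116, -2.322, 0.001]
contact_force: [1.1, 1.5, -0.1]
grip_width: 0.0269
finger_force: 20.0
```

Request:
step_arm(
  series=[0,-60,0,0,15,-120,0,0,30,-180,0,0,45,-240,0,0,45,-300,0,0],
)

```text
time_s: 4.53
position: [0.6015, -0.3443, 0.2598]
ee_rot: [-2.113, -2.321, 0.001]
contact_force: [0.9, -0.2, -1.6]
grip_width: 0.0264
finger_force: 20.0
```

Request:
step_arm(
  series=[0,0,0,0,0,0,0,0],
)

```text
time_s: 4.78
position: [0.6006, -0.3431, 0.2607]
ee_rot: [-2.116, -2.319, 0.001]
contact_force: [-0.0, 0.6, -2.4]
grip_width: 0.0265
finger_force: 20.0
```

Run:
```python
from h import *
im,d,P,s=wcloud(); np.savez('w2.npz',im=im,P=P)
print(s['position'],yaw(s),s['qpos'][6],s['grip_width'])
save(im,'w2.png')
for c in ((.6285,-.299),(.622,-.2285),(.6155,-.16)):
    print(c,ring(P,c,.06,.085,.02),ring(P,c,.074,.083,.02),ring(P,c,.03,.06,.02))
```

```text
[ 0.60057147 -0.34308366  0.2606508 ] 0.0913846518328006 0.7722843551097047 0.026504637638463512
(0.6285, -0.299) (55, array([ 0.6265, -0.2971,  0.0773]), array([ 627. , -297.5,    4.5])) (47, array([ 0.627 , -0.2973,  0.0791]), array([ 627.4, -297.3,    4.5])) (12, array([ 0.6236, -0.2963,  0.0437]), array([ 624.9, -296.7,    3.2]))
(0.622, -0.2285) (61, array([ 0.62  , -0.229 ,  0.0769]), array([ 620.4, -228.4,    4.4])) (50, array([ 0.6203, -0.2285,  0.0789]), array([ 620.5, -228.2,    4.3])) (24, array([ 0.618 , -0.2312,  0.0468]), array([ 618.9, -229.4,    4.6]))
(0.6155, -0.16) (70, array([ 0.6138, -0.1605,  0.0748]), array([ 613.9, -158.9,    4.6])) (46, array([ 0.6139, -0.1598,  0.079 ]), array([ 614. , -158.8,    4.6])) (43, array([ 0.6131, -0.162 ,  0.0457]), array([ 613.9, -159.6,    4.6]))
```

View pics/w2.png

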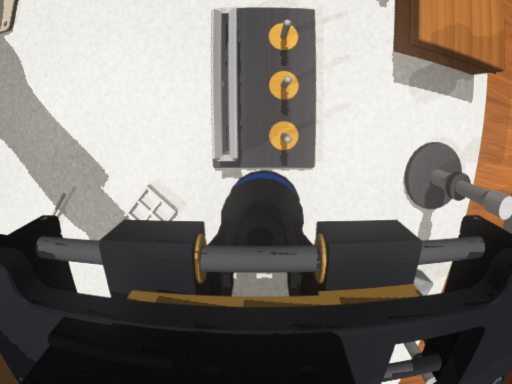

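The spindle tops are at (287,23), (288,80) and (288,138). The held blue reel shows at (260,200), level between the fingers.

```bash
cat >> h.py <<'E'
def held(P,s,z0=-.04,z1=.06):
    R=Ro.from_rotvec(s['ee_rot']).as_matrix(); T=(P-s['position'])@R   # tool coords
    k=(np.hypot(T[...,0],T[...,1])<.05)&(T[...,2]>z0)&(T[...,2]<z1)
    return T[k]
E
python3 - <<'E'
from h import *
z=np.load('w2.npz'); P=z['P']; im=z['im']; s={'position':np.array([ 0.60057147,-0.34308366,0.2606508]),'ee_rot':bot.sense()['ee_rot']}
Q=held(P,s); print(len(Q),np.histogram(Q[:,2],bins=np.arange(-.04,.061,.005)))
F=Q[(Q[:,2]>-.002)&(Q[:,2]<.012)]; print(F.mean(0),F.min(0),F.max(0),np.median(F[:,2]))
# outer edge per tool-y bin
e=np.array([F[(abs(F[:,1]-y)<.0012)][:,0].max() if (abs(F[:,1]-y)<.0012).any() else np.nan for y in np.arange(-.026,.027,.002)])
ys=np.arange(-.026,.027,.002); k=~np.isnan(e); print(np.c_[ys,e][k].round(4)); print(circ(np.c_[e[k],ys[k]]))
B=Q[(Q[:,2]<-.02)&(Q[:,2]>-.032)]; print('bosstop',len(B),B.min(0) if len(B) else 0,B.max(0) if len(B) else 0)
E
```

```text
5492 (array([  72,  174,  201,  173,  154,  138,  954,  274,  197,  177,  165,
        142, 2127,   63,   56,   79,   81,  112,  152,    1]), array([-4.00000000e-02, -3.50000000e-02, -3.00000000e-02, -2.50000000e-02,
       -2.00000000e-02, -1.50000000e-02, -1.00000000e-02, -5.00000000e-03,
       -2.08166817e-17,  5.00000000e-03,  1.00000000e-02,  1.50000000e-02,
        2.00000000e-02,  2.50000000e-02,  3.00000000e-02,  3.50000000e-02,
        4.00000000e-02,  4.50000000e-02,  5.00000000e-02,  5.50000000e-02,
        6.00000000e-02]))
[ 0.00638916 -0.00049202  0.00451004] [-0.00595442 -0.02294593 -0.00197275] [0.01616918 0.01956321 0.01198462] 0.004363044331290986
[[-0.024   0.0117]
 [-0.022   0.0121]
 [-0.02    0.0121]
 [-0.018   0.0117]
 [-0.016   0.0106]
 [-0.014   0.0105]
 [-0.012   0.011 ]
 [-0.01    0.0131]
 [-0.008   0.014 ]
 [-0.006   0.0152]
 [-0.004   0.0156]
 [-0.002   0.0162]
 [-0.      0.0159]
 [ 0.002   0.0158]
 [ 0.004   0.0154]
 [ 0.006   0.0146]
 [ 0.008   0.0137]
 [ 0.01    0.0117]
 [ 0.012   0.0106]
 [ 0.014   0.0107]
 [ 0.016   0.0118]
 [ 0.018   0.0118]
 [ 0.02    0.0119]]
(array([-0.01399978, -0.00173392]), np.float64(0.030085511641014445))
bosstop 450 [-0.00887656 -0.02525838 -0.03198055] [ 0.01249389  0.02303369 -0.02001418]
```

```bash
cat >> h.py <<'E'
def reelpose(P,s):
    Q=held(P,s)
    h,b=np.histogram(Q[:,2],bins=np.arange(0,.06,.001)); zf=b[h.argmax()]
    F=Q[(abs(Q[:,2]-zf-.0005)<.003)]
    ys=np.arange(-.024,.025,.002); E=[]
    for y in ys:
        q=F[abs(F[:,1]-y)<.0012]
        if len(q): E.append((q[:,0].max(),y))
    E=np.array(E); c,r=circ(E)
    B=Q[(abs(Q[:,2]-zf-.0005+.030)<.003)&(np.hypot(Q[:,0],Q[:,1])<.02)]
    return 'ztop',round(zf+.0005,4),'flange c',c.round(4),'r',r.round(4),'boss',len(B),B.min(0).round(4),B.max(0).round(4),'tilt',np.linalg.lstsq(np.c_[F[:,:2],np.ones(len(F))],F[:,2],rcond=None)[0][:2].round(3)
E
python3 - <<'E'
from h import *
z=np.load('w2.npz'); P=z['P']; s={'position':np.array([ 0.60057147,-0.34308366,0.2606508]),'ee_rot':bot.sense()['ee_rot']}
print(reelpose(P,s))
E
```

```text
('ztop', np.float64(0.0225), 'flange c', array([0.001 , 0.0004]), 'r', np.float64(0.0287), 'boss', 916, array([-0.0032, -0.017 , -0.0104]), array([ 0.0161,  0.0171, -0.0045]), 'tilt', array([ 0.003, -0.04 ]))
```

Request:
step_arm(
  series=[27,44.5,0,0,27,44.5,-50,0,27,44.5,-100,0,27,44.5,-105,0,27,44.5,-105,0],
)

```text
time_s: 5.45
position: [0.6286, -0.2981, 0.1589]
ee_rot: [2.115, 2.322, 0.001]
contact_force: [-0.3, -0.6, -0.4]
grip_width: 0.0262
finger_force: 20.0
```

Run:
```python
from h import *
im,d,P,s=wcloud(); print(s['position'],yaw(s)); print(reelpose(P,s))
```

```text
[ 0.62864571 -0.29809203  0.15886074] 0.0932311580821162
('ztop', np.float64(0.0225), 'flange c', array([0.0012, 0.0002]), 'r', np.float64(0.0284), 'boss', 915, array([-0.0033, -0.0172, -0.0103]), array([ 0.0161,  0.017 , -0.0045]), 'tilt', array([ 0.008, -0.043]))
```

Request:
step_arm(
  series=[-1,-0.5,-15,0,-1,-0.5,-30,0,-1,-0.5,-50,0,-1,-0.5,-70,0,-1,-0.5,-88,0],
)

```text
time_s: 6.12
position: [0.6267, -0.2991, 0.0675]
ee_rot: [-2.117, -2.321, -0.0]
contact_force: [13.0, 2.9, 24.2]
grip_width: 0.0265
finger_force: 20.4
```

Request:
step_arm(
  series=[0,0,0,0,0,0,0,0,0,0,0,0,0,0,0,0],
  claw=45,
)

```text
time_s: 6.62
position: [0.6268, -0.2994, 0.0695]
ee_rot: [2.117, 2.321, 0.0]
contact_force: [0.5, 0.6, -0.5]
grip_width: 0.0444
finger_force: 0.0
```

Request:
step_arm(
  series=[0,0,60,0,0,0,120,0,0,-20,180,0,0,-50,190,0,0,-50,190,0],
)

```text
time_s: 7.25
position: [0.6257, -0.3525, 0.2607]
ee_rot: [2.12, 2.315, -0.001]
contact_force: [0.1, -0.3, -1.1]
grip_width: 0.0453
finger_force: 0.0
```

Run:
```python
from h import *
im,d,P,s=wcloud(); print(s['position'],yaw(s)); 
c=(.6274,-.2973); print(ring(P,c,.041,.047,.04),ring(P,c,.07,.078,.03),ring(P,c,.078,.085,.03))
```

```text
[ 0.62574745 -0.3524521   0.26067316] 0.08823324129936694
(1051, array([ 0.6276, -0.296 ,  0.0447]), array([ 627.9, -296.8,   28.1])) (309, array([ 0.6279, -0.2963,  0.0747]), array([ 627.5, -296.4,   13.9])) (39, array([ 0.6273, -0.2979,  0.0798]), array([ 627.6, -297.8,    4.3]))
```

Request:
step_arm(
  series=[-10,60,0,0,-20,120,0,0,-30,180,0,0,-40,240,0,0,-50,300,0,0],
  claw=87,
)

```text
time_s: 7.92
position: [0.5757, -0.0458, 0.2585]
ee_rot: [-2.114, -2.323, 0.0]
contact_force: [0.6, 1.4, 0.1]
grip_width: 0.0839
finger_force: 0.0
```

Request:
step_arm(
  series=[-11,56,0,0,-11,56,0,0,-11,56,0,0],
)

```text
time_s: 8.3
position: [0.5654, 0.0072, 0.2588]
ee_rot: [-2.115, -2.322, 0.001]
contact_force: [-0.5, -0.3, -0.1]
grip_width: 0.0872
finger_force: 0.0
```

Run:
```python
from h import *
im,d,P,s=wcloud(); print(s['position'],yaw(s)); save(im,'w3.png'); np.savez('w3.npz',im=im,P=P,pos=s['position'],rot=s['ee_rot'])
c=(.565,.006); print(ring(P,c,.058,.068,.04),ring(P,c,.028,.037,.05))
```

```text
[0.56539285 0.00720059 0.25884218] 0.09332948955347262
(290, array([0.5643, 0.006 , 0.0627]), array([563.6,   5.6,  14.1])) (907, array([0.5641, 0.0081, 0.0328]), array([563.4,   5.8,  28.2]))
```

Request:
step_arm(
  series=[-2,-1.5,-60,0,-2,-1.5,-120,0,-2,-1.5,-180,0,-2,-1.5,-215,0,-2,-1.5,-221,0],
)

```text
time_s: 8.98
position: [0.5622, 0.0034, 0.0361]
ee_rot: [-2.119, -2.317, 0.006]
contact_force: [0.2, -0.2, 1.1]
grip_width: 0.087
finger_force: 0.0
```

Request:
step_arm(
  series=[0,0,0,0,0,0,0,0,0,0,0,0,0,0,0,0,0,0,0,0],
  claw=0,
)

```text
time_s: 9.6
position: [0.5639, 0.0054, 0.0385]
ee_rot: [2.117, 2.321, 0.001]
contact_force: [0.2, -0.3, 0.5]
grip_width: 0.0452
finger_force: 0.0
```

Request:
step_arm(
  series=[0,0,0,0,0,0,0,0,0,0,0,0,0,0,0,0],
)

```text
time_s: 10.1
position: [0.5639, 0.0053, 0.0383]
ee_rot: [2.117, 2.321, 0.0]
contact_force: [1.2, -0.1, 0.1]
grip_width: 0.0279
finger_force: 20.0
```

Request:
step_arm(
  series=[0,0,20,0,0,0,80,0,0,0,140,0,0,0,200,0,0,0,222,0],
)

```text
time_s: 10.72
position: [0.5648, 0.0046, 0.2654]
ee_rot: [2.116, 2.318, 0.008]
contact_force: [0.9, 0.5, -2.0]
grip_width: 0.0277
finger_force: 20.0
```

Request:
step_arm(
  series=[10,-50,0,0,20,-100,0,0,30,-140,0,0,40,-180,0,0,50,-210,0,0],
)

```text
time_s: 11.35
position: [0.6134, -0.2069, 0.2616]
ee_rot: [2.118, 2.319, -0.0]
contact_force: [-1.3, 0.4, -1.4]
grip_width: 0.0279
finger_force: 20.0
```

Request:
step_arm(
  series=[0,0,0,0,0,0,0,0],
)

```text
time_s: 11.6
position: [0.6137, -0.2042, 0.2609]
ee_rot: [-2.117, -2.321, -0.001]
contact_force: [-0.1, 1.3, -1.1]
grip_width: 0.0276
finger_force: 20.0
```

Run:
```python
from h import *
im,d,P,s=wcloud(); print(s['position'],yaw(s),s['grip_width']); print(reelpose(P,s))
c=(.614,-.159);print(ring(P,c,.074,.083,.02))
c=(.6274,-.2973); print(ring(P,c,.041,.047,.04))
```

```text
[ 0.6136703  -0.2042472   0.26091235] 0.09207294023880287 0.027606595245505412
('ztop', np.float64(0.0055), 'flange c', array([-0.0004, -0.0008]), 'r', np.float64(0.0289), 'boss', 805, array([-0.0131, -0.0172, -0.0275]), array([ 0.0156,  0.0169, -0.0215]), 'tilt', array([ 0.017, -0.005]))
(49, array([ 0.6134, -0.1579,  0.079 ]), array([ 613.4, -158.1,    4.6]))
0
```

Request:
step_arm(
  series=[0,45.5,0,0,0,45.5,-50,0,0,45.5,-100,0,0,45.5,-125,0,0,45.5,-125,0],
)

```text
time_s: 12.28
position: [0.6128, -0.1575, 0.134]
ee_rot: [-2.113, -2.321, 0.002]
contact_force: [0.4, -0.1, -0.7]
grip_width: 0.0276
finger_force: 20.0
```

Request:
step_arm(
  series=[0,0,-15,0,0,0,-30,0,0,0,-50,0,0,0,-70,0,0,0,-83,0],
)

```text
time_s: 12.9
position: [0.6132, -0.1591, 0.0504]
ee_rot: [-2.116, -2.32, 0.001]
contact_force: [-0.2, 0.5, -2.2]
grip_width: 0.0281
finger_force: 20.0
```

Request:
step_arm(
  series=[0,0,0,0,0,0,0,0,0,0,0,0,0,0,0,0],
  claw=45,
)

```text
time_s: 13.4
position: [0.614, -0.1593, 0.0527]
ee_rot: [2.117, 2.321, 0.001]
contact_force: [-0.2, -0.0, -0.1]
grip_width: 0.0447
finger_force: 0.0
```

Request:
step_arm(
  series=[0,0,60,0,0,0,120,0,0,-50,180,0,0,-110,210,0,0,-150,210,0],
)

```text
time_s: 14.02
position: [0.6147, -0.3105, 0.2654]
ee_rot: [2.112, 2.32, 0.003]
contact_force: [0.8, 0.2, 0.1]
grip_width: 0.045
finger_force: 0.0
```

Run:
```python
from h import *
im,d,P,s=wcloud(); print(s['position'],yaw(s)); np.savez('w4.npz',im=im,P=P); save(im,'w4.png')
for c in ((.6274,-.2973),(.614,-.1587)): print(ring(P,c,.041,.047,.04),ring(P,c,.07,.078,.03),ring(P,c,.078,.085,.03))
ims,d,m=shot('side'); P2=cloud(d,m); save(cv2.resize(ims,(800,600)),'side1.png')
rep('red',blobs(ims,P2,lambda H,S,V,X,Y,Z:((H<5)|(H>172))&(S>150)&(V>80)))
```

```text
[ 0.61469685 -0.31053268  0.26541291] 0.09385321232066471
(926, array([ 0.6273, -0.2946,  0.0447]), array([ 627. , -297. ,   28.3])) (329, array([ 0.6269, -0.2967,  0.0746]), array([ 627.1, -297. ,   14.2])) (39, array([ 0.6267, -0.298 ,  0.0795]), array([ 626.9, -298.1,    4.4]))
(919, array([ 0.612 , -0.1616,  0.0446]), array([ 612.2, -158.6,   28.3])) (343, array([ 0.6124, -0.1588,  0.0745]), array([ 612. , -158.6,   14.4])) (34, array([ 0.6138, -0.1588,  0.0795]), array([ 613.8, -158.5,    4. ]))
red 100 [234. 245.] med [ 0.459 -0.06   0.022] min [ 0.447 -0.063  0.005] max [ 0.473 -0.044  0.027]
```

View pics/w4.png

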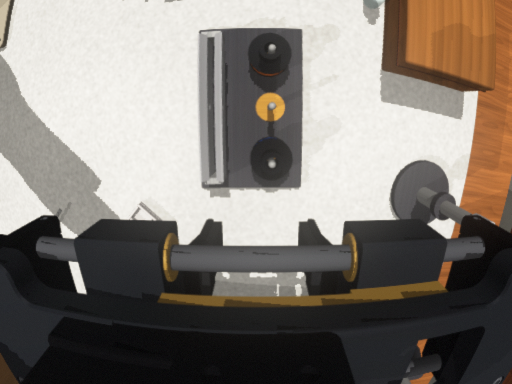

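View pics/side1.png

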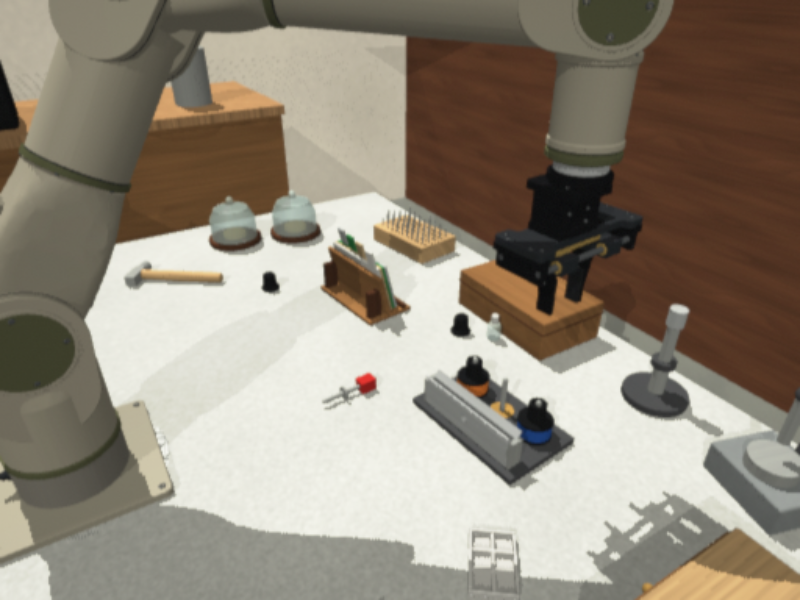

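Both reels are seated, orange at (270,50) and blue at (270,160) in the wrist view. The side view still shows the pin at (350,390) and nothing else moved. Next I measure the slot and the green tab.

Run:
```python
from h import *
yw=.0968; c,s=np.cos(yw),np.sin(yw); R=np.array([[c,-s],[s,c]]); o=np.array([.6203,-.2284])
for f in('w2.npz','w4.npz'):
    P=np.load(f)['P']; L=(P[...,:2]-o)@R; X=(L[...,0]+.075)*1000; Y=L[...,1]*1000; Z=P[...,2]*1000
    k=(abs(X)<25)&(abs(Y)<110)&(Z>64)&(Z<76)
    print(f,k.sum(),'X hist',np.histogram(X[k],bins=np.arange(-25,26,2.5))[0],'Y',Y[k].min(),Y[k].max(), 'z',np.median(Z[k]))
    k2=(abs(Y)<90)&(abs(X)<18); 
    for zl,zh in((5,20),(30,58),(64,76)):
        q=k2&(Z>zl)&(Z<zh); print(zl,q.sum(),np.percentile(X[q],[2,25,50,75,98]).round(1) if q.any() else '')
    for sgn in(-1,1):
        q=k&(sgn*X>0); print('rim slope',np.polyfit(Y[q],X[q],1))
P=np.load('w1.npz')['P']; im=np.load('w1.npz')['im']
hsv=cv2.cvtColor(im,cv2.COLOR_RGB2HSV).astype(int)
g=(hsv[...,0]>50)&(hsv[...,0]<90)&(hsv[...,1]>80)&(P[...,0]>.55)&(P[...,0]<.65)
for a,b in((.105,.113),(.113,.122),(.122,.149),(.149,.158)):
    q=P[g&(P[...,2]>a)&(P[...,2]<b)]; print(a,len(q),q.mean(0).round(4),q.min(0).round(4),q.max(0).round(4))
```

```text
w2.npz 1687 X hist [  0   0   0   0 222 359 296  22   0   0   0   0   0 123 284 311  70   0
   0   0] Y -92.57571508362045 92.95308603617043 z 68.31788863770511
5 995 [-4.3 -2.5 12.9 15.4 17.9]
30 490 [-4.7 -4.3 -4.  -3.5 13.1]
64 1640 [-14.5 -11.   -7.8  12.   15.5]
rim slope [ 9.05812198e-04 -1.09522322e+01]
rim slope [1.58604154e-04 1.22607252e+01]
w4.npz 1646 X hist [  0   0   0   1 217 335 317  11   0   0   0   0   1 156 212 325  71   0
   0   0] Y -92.95766280618855 93.04553293820834 z 68.30082882932014
5 836 [-4.5 -3.  13.6 16.  17.9]
30 737 [-4.7 -4.3 -3.8 12.6 13.5]
64 1597 [-14.4 -10.9  -8.   12.2  15.2]
rim slope [-3.90971865e-04 -1.09215966e+01]
rim slope [-8.4361095e-04  1.2276017e+01]<stdin>:16: RuntimeWarning: Mean of empty slice.
  ret = um.true_divide(
Traceback (most recent call last):
ValueError: zero-size array to reduction operation minimum which has no identity
```

Request:
step_arm(
  series=[0,60,15,0.02,0,120,15,0.02,-10,180,15,0.02,-20,240,15,0.02,-25,300,15,0.02],
  claw=50,
)

```text
time_s: 14.75
position: [0.5881, -0.0074, 0.2775]
ee_rot: [2.094, 2.342, 0.001]
contact_force: [1.3, 0.3, 0.3]
grip_width: 0.0502
finger_force: 0.0
```

Request:
step_arm(
  series=[0,60,0,0,0,120,0,0,0,180,0,0,0,200,0,0,0,200,0,0],
)

```text
time_s: 15.38
position: [0.5886, 0.1917, 0.277]
ee_rot: [2.091, 2.345, -0.001]
contact_force: [0.3, -0.0, 0.0]
grip_width: 0.0503
finger_force: 0.0
```

Request:
step_arm(
  series=[0,0,0,0,0,0,0,0],
)

```text
time_s: 15.62
position: [0.5892, 0.1885, 0.2776]
ee_rot: [2.097, 2.339, 0.001]
contact_force: [0.2, 0.6, 0.6]
grip_width: 0.05
finger_force: 0.0
```

Run:
```python
from h import *
im,d,P,s=wcloud(); print(s['position'],yaw(s),s['qpos'][6]); np.savez('w5.npz',im=im,P=P); save(im,'w5.png')
hsv=cv2.cvtColor(im,cv2.COLOR_RGB2HSV).astype(int)
g=(hsv[...,0]>50)&(hsv[...,0]<90)&(hsv[...,1]>80)&(P[...,0]>.55)&(P[...,0]<.65)
for a,b in((.10,.113),(.113,.122),(.122,.149),(.149,.158)):
    q=P[g&(P[...,2]>a)&(P[...,2]<b)]
    if len(q): print(a,len(q),q.mean(0).round(4),q.min(0).round(4),q.max(0).round(4))
e=P[g&(P[...,2]>.113)&(P[...,2]<.122)]; print(np.polyfit(e[:,1],e[:,0],1))
```

```text
[0.58924957 0.18846524 0.27760833] 0.1088755178036776 -0.11831262504990343
0.113 501 [0.6029 0.216  0.1181] [0.5894 0.1491 0.1157] [0.6121 0.3172 0.122 ]
0.122 108 [0.5965 0.2546 0.1364] [0.5929 0.2437 0.125 ] [0.6003 0.2655 0.1475]
0.149 153 [0.5899 0.2541 0.1527] [0.5859 0.2437 0.1496] [0.5941 0.2645 0.1548]
[-0.11113224  0.62686915]
```

View pics/w5.png

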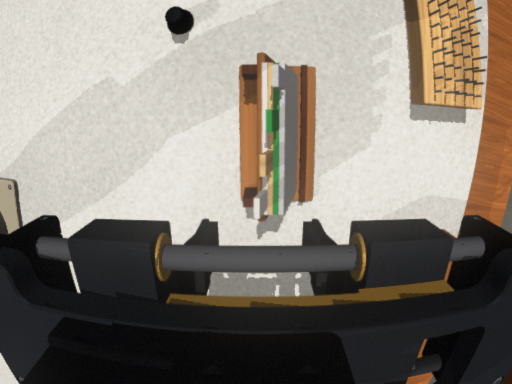

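The green tab is at (272,118), between the ply tab (265,163) and the alu panel. White and ply are on the robot side, and the corridor for the fingers is clear.

Request:
step_arm(
  series=[4.5,50,0,0.002,4.5,66,-30,0.002,4.5,66,-80,0.002,4.5,66,-110,0.002,4.5,66,-110,0.002],
  claw=35,
)

```text
time_s: 16.3
position: [0.5923, 0.2555, 0.1653]
ee_rot: [-2.092, -2.342, 0.006]
contact_force: [-0.5, -0.0, 1.2]
grip_width: 0.0351
finger_force: 0.0
```

Request:
step_arm(
  series=[0,0,0,0,0,0,0,0,0,0,0,0],
)

```text
time_s: 16.68
position: [0.5938, 0.2569, 0.1684]
ee_rot: [2.091, 2.344, 0.003]
contact_force: [0.1, -0.6, 0.2]
grip_width: 0.035
finger_force: 0.0
```

Run:
```python
from h import *
im,d,P,s=wcloud(); print(s['position'],yaw(s)); 
hsv=cv2.cvtColor(im,cv2.COLOR_RGB2HSV).astype(int)
g=(hsv[...,0]>50)&(hsv[...,0]<90)&(hsv[...,1]>80)&(P[...,0]>.55)&(P[...,0]<.65)
for a,b in((.113,.122),(.122,.149),(.149,.158)):
    q=P[g&(P[...,2]>a)&(P[...,2]<b)]
    if len(q): print(a,len(q),q.mean(0).round(4),q.min(0).round(4),q.max(0).round(4))
save(im,'w6.png')
```

```text
[0.5938192  0.25687001 0.16836027] 0.11389517457556259
0.113 518 [0.5994 0.247  0.1181] [0.5873 0.1797 0.1159] [0.6095 0.3179 0.122 ]
0.122 359 [0.5953 0.2581 0.1364] [0.5875 0.2442 0.1221] [0.6009 0.3103 0.149 ]
0.149 300 [0.59   0.2551 0.1527] [0.5863 0.2428 0.149 ] [0.5942 0.2655 0.1552]
```

View pics/w6.png

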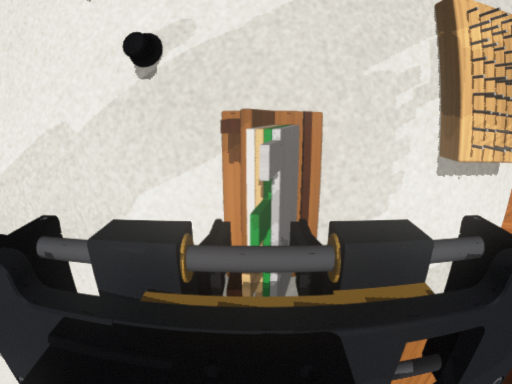

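The green tab is centred between the fingers at (262,220) and the alu tab is clear at (265,160). I'll descend and grip softly.

Request:
step_arm(
  series=[0,-1.5,-20,0,0,-1.5,-42,0,0,-1.5,-42,0,0,-1.5,-42,0],
)

```text
time_s: 17.23
position: [0.5935, 0.2552, 0.1254]
ee_rot: [2.091, 2.344, 0.0]
contact_force: [1.0, -0.9, 0.1]
grip_width: 0.0346
finger_force: 0.0
```

Request:
step_arm(
  series=[0,0,0,0,0,0,0,0,0,0,0,0,0,0,0,0,0,0,0,0],
  claw=0,
  grip_force=7,
)

```text
time_s: 17.85
position: [0.5939, 0.2554, 0.1256]
ee_rot: [2.091, 2.344, 0.002]
contact_force: [4.3, 0.7, -0.0]
grip_width: 0.0116
finger_force: 6.6
```

Request:
step_arm(
  series=[0,0,0,0,0,0,0,0,0,0,0,0,0,0,0,0],
)

```text
time_s: 18.35
position: [0.5939, 0.2553, 0.1256]
ee_rot: [2.091, 2.344, 0.002]
contact_force: [5.4, 1.1, 0.5]
grip_width: 0.0118
finger_force: 6.6
```

Request:
step_arm(
  series=[-1.2,0,5,0,-2.4,0,10,0,-4.8,-0.5,20,0,-7.3,-0.8,30,0,-7.3,-0.8,30,0],
)

```text
time_s: 18.98
position: [0.5861, 0.2546, 0.1561]
ee_rot: [2.091, 2.344, 0.002]
contact_force: [2.8, 0.1, 1.4]
grip_width: 0.0115
finger_force: 6.4
```

Run:
```python
from h import *
s=bot.sense(); print(s['position'],s['contact_force'],s['grip_width'])
for n in ('scene','side'):
    im,d,m=shot(n); P=cloud(d,m); P[d==0]=np.nan
    rep(n+' green',blobs(im,P,lambda H,S,V,X,Y,Z:(H>50)&(H<90)&(S>80)&(V>30)&(X>.5)&(X<.7)))
    if n=='scene': save(im[170:330,230:400].repeat(4,0).repeat(4,1)[:600],'s2.png')
```

```text
[0.58610961 0.25457446 0.15607291] [2.76662876 0.0977786  1.39788903] 0.011541946667839344
scene green 484 [309. 244.] med [0.603 0.228 0.132] min [0.594 0.16  0.119] max [0.613 0.28  0.15 ]
scene green 25 [328. 235.] med [0.585 0.263 0.177] min [0.579 0.259 0.166] max [0.589 0.264 0.183]
scene green 25 [342. 262.] med [0.593 0.314 0.135] min [0.588 0.312 0.12 ] max [0.595 0.317 0.148]
side green 110 [222. 151.] med [0.589 0.255 0.144] min [0.573 0.238 0.122] max [0.596 0.305 0.182]
side green 32 [243. 168.] med [0.606 0.15  0.129] min [0.601 0.144 0.091] max [0.618 0.162 0.146]
```

View pics/s2.png

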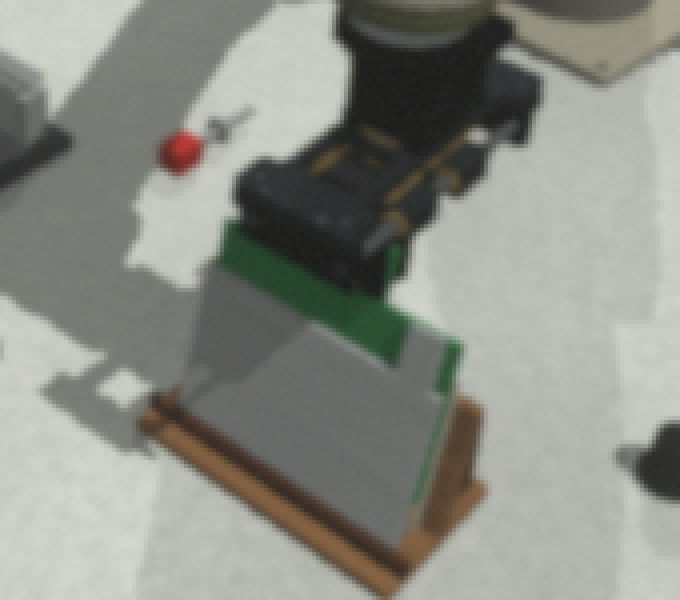

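The green panel is rising out (280,270) while alu stays put. Continuing along the slope.

Request:
step_arm(
  series=[-3.6,-0.4,15,0,-7.3,-0.8,30,0,-10.9,-1.2,45,0,-14.6,-1.6,60,0,-14.6,-1.6,60,0],
)

```text
time_s: 19.7
position: [0.5717, 0.2532, 0.217]
ee_rot: [2.091, 2.344, 0.004]
contact_force: [1.4, -0.3, -0.9]
grip_width: 0.0116
finger_force: 6.4
```

Request:
step_arm(
  series=[-3.6,-0.4,15,0,-7.3,-0.8,30,0,-10.9,-1.2,45,0,-14.6,-1.6,60,0,-16,-1.8,68,0],
)

```text
time_s: 20.32
position: [0.5551, 0.2512, 0.2845]
ee_rot: [-2.091, -2.344, -0.001]
contact_force: [1.9, 1.1, -2.6]
grip_width: 0.007
finger_force: 7.0
```

Run:
```python
from h import *
s=bot.sense(); print(s['position'],s['contact_force'],s['grip_width'])
for n in ('scene','side'):
    im,d,m=shot(n); P=cloud(d,m); P[d==0]=np.nan
    rep(n+' green',blobs(im,P,lambda H,S,V,X,Y,Z:(H>50)&(H<90)&(S>80)&(V>30)&(X>.5)&(X<.7),zmax=.4))
    if n=='side': b=im[90:230,170:330].repeat(4,0).repeat(4,1)
    else: a=im[130:270,240:400].repeat(2,0).repeat(2,1)
save(b,'s3.png')
```

```text
[0.55511672 0.2511887  0.28447566] [ 1.86817221  1.05581541 -2.61812002] 0.007015222156060187
scene green 2412 [329. 211.] med [0.564 0.244 0.223] min [0.554 0.16  0.17 ] max [0.576 0.312 0.271]
scene green 22 [342. 184.] med [0.555 0.26  0.302] min [0.55  0.258 0.292] max [0.561 0.262 0.309]
side green 986 [216. 136.] med [0.553 0.224 0.223] min [0.543 0.147 0.168] max [0.562 0.306 0.286]
```

View pics/s3.png

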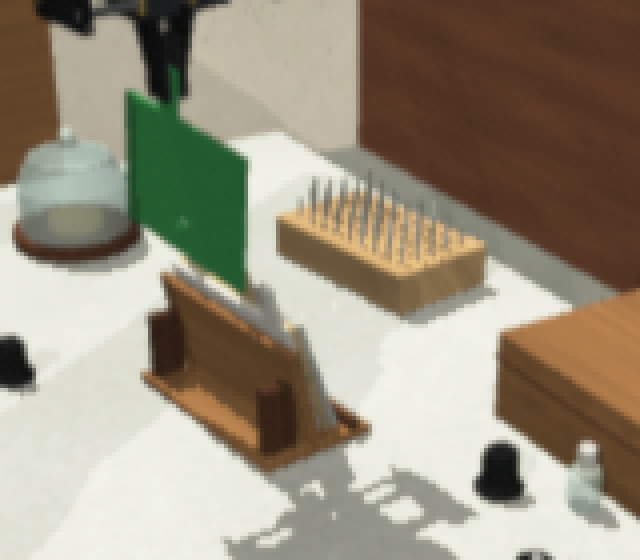

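Green is fully out and hangs upright at (185,190). The other panels still lean in the rack. I'll firm the grip, raise and measure how it hangs.

Request:
step_arm(
  series=[0,0,10,0,0,0,30,0,0,0,40,0,0,0,40,0,0,0,40,0],
  grip_force=35,
)

```text
time_s: 21.05
position: [0.5552, 0.251, 0.3225]
ee_rot: [-2.091, -2.344, 0.001]
contact_force: [0.2, -0.4, -1.2]
grip_width: 0.0057
finger_force: 35.0
```

```bash
cat >> h.py <<'E'
def shieldpose():
    s=bot.sense(); p=s['position']; out=[]
    for n in ('scene','side'):
        im,d,m=shot(n); P=cloud(d,m); P[d==0]=np.nan
        hsv=cv2.cvtColor(im,cv2.COLOR_RGB2HSV).astype(int)
        g=(hsv[...,0]>50)&(hsv[...,0]<90)&(hsv[...,1]>80)&(hsv[...,2]>30)&(np.linalg.norm(P-p,axis=-1)<.2)
        k=cv2.morphologyEx(g.astype(np.uint8),cv2.MORPH_OPEN,np.ones((3,3),np.uint8))>0
        Q=P[k]; Q=Q[Q[:,2]<p[2]-.012]
        A=np.c_[Q[:,1]-p[1],Q[:,2]-p[2],np.ones(len(Q))]; w=np.ones(len(Q),bool)
        for _ in range(4):
            x=np.linalg.lstsq(A[w],Q[w,0]-p[0],rcond=None)[0]; w=abs(A@x-Q[:,0]+p[0])<.004
        q=Q[w]; print(n,len(q),'yaw',round(-x[0],4),'pitch dx/dz',round(x[1],4),'x off@tcp',round(x[2]*1000,1),
          'lo',((np.percentile(q,.5,0)-p)*1000).round(1),'hi',((np.percentile(q,99.5,0)-p)*1000).round(1))
        c,_=cv2.findContours(k.astype(np.uint8),cv2.RETR_EXTERNAL,cv2.CHAIN_APPROX_NONE)
        c=max(c,key=cv2.contourArea)[:,0]; B=P[c[:,1],c[:,0]]-p; B=B[~np.isnan(B[:,0])]
        y=B[:,1]; lo=[(yy*1000,round(1000*B[abs(y-yy)<.006][:,2].min(),1)) for yy in np.arange(-.1,.06,.02) if (abs(y-yy)<.006).any()]
        print('   bottom',lo)
        hl=cv2.morphologyEx(k.astype(np.uint8),cv2.MORPH_CLOSE,np.ones((7,7),np.uint8))-k
    return p,yaw(s)
E
python3 - <<'E'
from h import *
print(shieldpose(),bot.sense()['grip_width'])
E
```

```text
scene 2425 yaw 0.1156 pitch dx/dz 0.0009 x off@tcp 4.1 lo [  -4.2  -98.5 -118.5] hi [ 16.4  63.4 -12.7]
   bottom [(np.float64(-100.0), np.float64(-114.4)), (np.float64(-80.0), np.float64(-119.8)), (np.float64(-60.0), np.float64(-119.1)), (np.float64(-39.99999999999999), np.float64(-119.6)), (np.float64(-19.99999999999999), np.float64(-120.2)), (np.float64(1.3877787807814457e-14), np.float64(-118.0)), (np.float64(20.000000000000018), np.float64(-117.5)), (np.float64(40.00000000000001), np.float64(-115.4))]
side 961 yaw 0.1161 pitch dx/dz 0.0017 x off@tcp -2.6 lo [ -10.4 -107.  -121.8] hi [ 12.4  58.7 -12.7]
   bottom [(np.float64(-100.0), np.float64(-121.6)), (np.float64(-80.0), np.float64(-122.3)), (np.float64(-60.0), np.float64(-120.8)), (np.float64(-39.99999999999999), np.float64(-120.5)), (np.float64(-19.99999999999999), np.float64(-119.1)), (np.float64(1.3877787807814457e-14), np.float64(-119.6)), (np.float64(20.000000000000018), np.float64(-117.3)), (np.float64(40.00000000000001), np.float64(-116.9))]
(array([0.55520462, 0.25100536, 0.32246385]), np.float64(0.1140158177150422)) 0.005823760196790621
```

Request:
step_arm(
  series=[0,-45,0,-0.017,0,-100,0,-0.017,0,-155,0,-0.017,0,-210,0,-0.017,0,-260,0,-0.017],
)

```text
time_s: 21.78
position: [0.555, -0.011, 0.323]
ee_rot: [-2.112, -2.326, -0.0]
contact_force: [-0.3, 0.5, -1.2]
grip_width: 0.0058
finger_force: 35.0
```

Request:
step_arm(
  series=[-11,-50,0,0,-11,-100,0,0,-11,-150,-20,0,-11,-190,-50,0,-11,-204.5,-100,0],
)

```text
time_s: 22.4
position: [0.5442, -0.2169, 0.2231]
ee_rot: [2.113, 2.321, 0.001]
contact_force: [0.9, 1.2, -2.9]
grip_width: 0.0056
finger_force: 35.0
```

Request:
step_arm(
  series=[0,0,-10,0,0,0,-15,0,0,0,-15,0],
)

```text
time_s: 22.78
position: [0.5454, -0.2125, 0.2095]
ee_rot: [2.108, 2.327, 0.002]
contact_force: [-0.3, -0.4, -1.9]
grip_width: 0.0057
finger_force: 35.0
```

Run:
```python
from h import *
print(shieldpose(),bot.sense()['grip_width'])
```

```text
scene 874 yaw 0.0998 pitch dx/dz -0.001 x off@tcp 4.5 lo [  -3.4  -94.7 -119.9] hi [ 15.   64.3 -12.8]
   bottom [(np.float64(-100.0), np.float64(-92.3)), (np.float64(-80.0), np.float64(-122.6)), (np.float64(-60.0), np.float64(-117.6)), (np.float64(-39.99999999999999), np.float64(-116.8)), (np.float64(-19.99999999999999), np.float64(-118.8)), (np.float64(1.3877787807814457e-14), np.float64(-117.2)), (np.float64(20.000000000000018), np.float64(-114.3)), (np.float64(40.00000000000001), np.float64(-113.9))]
side 2027 yaw 0.1001 pitch dx/dz -0.0032 x off@tcp -3.2 lo [  -9.5 -107.  -122.9] hi [ 10.6  59.  -12.7]
   bottom [(np.float64(-100.0), np.float64(-124.3)), (np.float64(-80.0), np.float64(-124.7)), (np.float64(-60.0), np.float64(-120.9)), (np.float64(-39.99999999999999), np.float64(-121.8)), (np.float64(-19.99999999999999), np.float64(-119.5)), (np.float64(1.3877787807814457e-14), np.float64(-122.0)), (np.float64(20.000000000000018), np.float64(-119.6)), (np.float64(40.00000000000001), np.float64(-117.8))]
(array([ 0.54536744, -0.21251455,  0.20950296]), np.float64(0.09874557532202462)) 0.005486937600670447
```

Request:
step_arm(
  series=[-1.7,-1.5,-10,-0.002,-1.7,-1.5,-22,-0.002,-1.7,-1.5,-34,-0.002,-1.7,-1.5,-46,-0.002,-1.7,-1.5,-58,-0.002],
)

```text
time_s: 23.5
position: [0.5429, -0.2149, 0.1494]
ee_rot: [2.113, 2.324, 0.0]
contact_force: [1.3, 1.3, -1.1]
grip_width: 0.0057
finger_force: 35.0
```

Request:
step_arm(
  series=[0,0,-5,0,0,0,-10,0,0,0,-14,0,0,0,-18,0,0,0,-18,0],
)

```text
time_s: 24.12
position: [0.5448, -0.2109, 0.1345]
ee_rot: [-2.108, -2.327, -0.01]
contact_force: [-4.3, 17.2, 24.6]
grip_width: 0.0057
finger_force: 35.0
```

Run:
```python
from h import *
s=bot.sense();print(s['position'],s['contact_force'],s['wrist_torque'],s['grip_width'],shieldpose()[1])
```

```text
scene 430 yaw 0.0898 pitch dx/dz 0.006 x off@tcp 4.3 lo [ -2.4 -97.2 -69.9] hi [ 13.8  61.4 -12.3]
   bottom [(np.float64(-100.0), np.float64(-69.2)), (np.float64(-80.0), np.float64(-70.2)), (np.float64(-60.0), np.float64(-66.7)), (np.float64(-39.99999999999999), np.float64(-72.0)), (np.float64(-19.99999999999999), np.float64(-67.9)), (np.float64(1.3877787807814457e-14), np.float64(-67.9)), (np.float64(20.000000000000018), np.float64(-68.0)), (np.float64(40.00000000000001), np.float64(-69.0))]
side 1031 yaw 0.0923 pitch dx/dz 0.0022 x off@tcp -3.5 lo [  -9.2 -108.2  -73.1] hi [  9.   57.6 -12.2]
   bottom [(np.float64(-100.0), np.float64(-73.5)), (np.float64(-80.0), np.float64(-74.2)), (np.float64(-60.0), np.float64(-73.0)), (np.float64(-39.99999999999999), np.float64(-71.4)), (np.float64(-19.99999999999999), np.float64(-72.5)), (np.float64(1.3877787807814457e-14), np.float64(-72.8)), (np.float64(20.000000000000018), np.float64(-73.4)), (np.float64(40.00000000000001), np.float64(-91.1))]
[ 0.54482608 -0.21090529  0.13446133] [-4.34228091 17.17052413 24.60764309] [ 3.53762512  1.02874227 -0.17513367] 0.005660482018515089 0.09865759265420412
```

Request:
step_arm(
  series=[0,0,3,0,0,0,3,0,0,0,3,0,0,0,3,0],
  claw=16,
  grip_force=10,
)

```text
time_s: 24.72
position: [0.5424, -0.2152, 0.135]
ee_rot: [-2.114, -2.324, 0.001]
contact_force: [-1.0, 0.4, -0.6]
grip_width: 0.0158
finger_force: 0.0
```

```bash
cat >> h.py <<'E'
def shieldslot():
    yw=.0968; c,s=np.cos(yw),np.sin(yw); R=np.array([[c,-s],[s,c]]); o=np.array([.5460,-.2357])
    for n in ('scene','side'):
        im,d,m=shot(n); P=cloud(d,m); P[d==0]=np.nan
        hsv=cv2.cvtColor(im,cv2.COLOR_RGB2HSV).astype(int)
        L=np.dstack([(P[...,:2]-o)@R,P[...,2:]-.012])*1000
        g=(hsv[...,0]>50)&(hsv[...,0]<90)&(hsv[...,1]>80)&(hsv[...,2]>30)&(abs(L[...,0])<40)&(abs(L[...,1])<120)
        Q=L[g]; print(n,len(Q))
        for a in range(-90,90,15):
            q=Q[(Q[:,1]>a)&(Q[:,1]<a+15)]
            if len(q): print('  ',a,np.percentile(q,99,0)[2].round(1),end='')
        b=Q[(Q[:,2]<105)&(Q[:,2]>62)]; print('\n  y range',np.percentile(b[:,1],[.3,99.7]).round(1),'x',np.median(b[:,0]).round(1))
        t=Q[Q[:,2]>118]; 
        if len(t): print('  tab y',t[:,1].min().round(1),t[:,1].max().round(1),'z',t[:,2].max().round(1),'x',np.median(t[:,0]).round(1))
E
python3 - <<'E'
from h import *
s=bot.sense();print(s['position'],s['contact_force'],s['grip_width']); shieldslot()
E
```

```text
[ 0.54241139 -0.21515219  0.13497035] [-0.95867156  0.4239092  -0.63838112] 0.015793901835853993
scene 493
   -90 86.7   -75 110.1   -60 110.9   -45 111.0   -30 108.6   -15 110.1   0 118.7   15 146.0   30 146.7   45 107.7   60 108.7   75 107.0
  y range [-74.9  87.5] x 5.0
  tab y 13.5 36.4 z 148.3 x 4.8
side 1189
   -90 111.6   -75 111.9   -60 112.0   -45 112.4   -30 111.8   -15 112.7   0 151.6   15 148.2   30 111.7   45 111.5   60 111.9   75 104.0
  y range [-84.2  82.9] x -2.7
  tab y 8.5 30.1 z 157.8 x -1.9
```

Request:
step_arm(
  series=[0,0,20,0,0,0,50,0,0,0,110,0,0,-60,140,0,0,-100,140,0],
)

```text
time_s: 25.45
position: [0.5436, -0.3169, 0.2796]
ee_rot: [2.108, 2.322, 0.003]
contact_force: [0.5, 0.6, -0.1]
grip_width: 0.0164
finger_force: 0.0
```

Request:
step_arm(
  series=[0,0,0,0,0,0,0,0],
)

```text
time_s: 25.7
position: [0.5428, -0.3147, 0.276]
ee_rot: [2.113, 2.324, 0.001]
contact_force: [0.5, -0.4, 0.5]
grip_width: 0.016
finger_force: 0.0
```

Run:
```python
from h import *
im,d,P,s=wcloud(); print(s['position'])
yw=.0968; c,sn=np.cos(yw),np.sin(yw); R=np.array([[c,-sn],[sn,c]]); o=np.array([.5460,-.2357])
hsv=cv2.cvtColor(im,cv2.COLOR_RGB2HSV).astype(int)
L=np.dstack([(P[...,:2]-o)@R,P[...,2:]-.012])*1000
g=(hsv[...,0]>50)&(hsv[...,0]<90)&(hsv[...,1]>80)&(hsv[...,2]>30)&(abs(L[...,0])<40)&(abs(L[...,1])<120)
Q=L[g]
for n,a,b in(('top',106,116),('tab',140,152),('tabside',118,140)):
    q=Q[(Q[:,2]>a)&(Q[:,2]<b)]; 
    if len(q): print(n,len(q),q.min(0).round(1),q.max(0).round(1),np.median(q,0).round(1))
for c_ in ((.6274,-.2973),(.614,-.1587)): print(ring(P,c_,.041,.047,.04))
ims,dd,m=shot('side'); P2=cloud(dd,m); P2[dd==0]=np.nan
rep('red',blobs(ims,P2,lambda H,S,V,X,Y,Z:((H<5)|(H>172))&(S>150)&(V>80)))
```

```text
[ 0.54283406 -0.31472982  0.27597507]
top 746 [ -4.  -81.6 106.5] [  2.4  87.6 115.9] [ -0.8 -11.2 110.7]
tab 164 [ -3.2  13.7 143.1] [  2.6  36.  148.5] [ -0.3  24.4 146.6]
tabside 15 [ -3.4  13.4 118.2] [  0.9  24.3 139.6] [ -3.3  16.8 120.3]
(809, array([ 0.6243, -0.2949,  0.0447]), array([ 627.8, -296.8,   28. ]))
(816, array([ 0.6092, -0.1617,  0.0446]), array([ 612.4, -158.9,   28.5]))
red 101 [234. 245.] med [ 0.459 -0.06   0.022] min [ 0.447 -0.063  0.005] max [ 0.473 -0.044  0.027]
```

Request:
step_arm(
  series=[0.5,50,0,0,0.5,104,0,0,0.5,104,-60,0,0.5,104,-80,0,0.5,104,-80,0],
  claw=25,
)

```text
time_s: 26.42
position: [0.5427, -0.2093, 0.1943]
ee_rot: [-2.11, -2.325, 0.001]
contact_force: [-0.6, -0.8, -0.1]
grip_width: 0.0252
finger_force: 0.0
```

Request:
step_arm(
  series=[0,0,-20,0,0,0,-45,0,0,0,-58,0,0,0,-58,0,0,0,-58,0],
)

```text
time_s: 27.05
position: [0.5437, -0.2113, 0.1381]
ee_rot: [2.113, 2.323, 0.001]
contact_force: [0.3, 0.3, 0.4]
grip_width: 0.0252
finger_force: 0.0
```

Request:
step_arm(
  series=[0,0,0,0,0,0,0,0,0,0,0,0,0,0,0,0,0,0,0,0],
  claw=0,
  grip_force=10,
)

```text
time_s: 27.68
position: [0.5435, -0.211, 0.1375]
ee_rot: [2.113, 2.324, 0.001]
contact_force: [0.2, 0.1, 3.0]
grip_width: 0.0057
finger_force: 10.0
```

Request:
step_arm(
  series=[0,-1,0,0,0.1,-2,0,0,0.3,-3,0,0,0.3,-3,0,0,0.3,-3,0,0],
)

```text
time_s: 28.3
position: [0.544, -0.2128, 0.1376]
ee_rot: [-2.112, -2.325, -0.002]
contact_force: [-0.4, 4.3, 6.2]
grip_width: 0.0058
finger_force: 10.0
```

Run:
```python
from h import *
s=bot.sense();print(s['position'],s['contact_force'],s['grip_width']); shieldslot()
```

```text
[ 0.54396125 -0.21280557  0.13756362] [-0.3647282   4.27096526  6.23686505] 0.005773464764860398
scene 488
   -90 108.6   -75 110.6   -60 108.3   -45 110.1   -30 107.1   -15 111.4   0 115.0   15 132.9   30 145.0   45 108.7   60 110.0   75 110.1
  y range [-77.6  84.3] x 4.5
  tab y 27.3 35.5 z 145.5 x 3.0
side 1204
   -90 112.8   -75 111.7   -60 112.0   -45 112.6   -30 112.3   -15 112.6   0 148.4   15 146.0   30 113.0   45 112.3   60 111.2   75 110.8
  y range [-85.9  79.2] x -3.0
  tab y 8.7 27.4 z 148.7 x -1.5
```

Request:
step_arm(
  series=[0.1,-1.2,0,0,0.1,-1.2,0,0,0.1,-1.2,0,0],
)

```text
time_s: 28.78
position: [0.5441, -0.214, 0.1376]
ee_rot: [-2.112, -2.325, -0.003]
contact_force: [-1.1, 5.0, 6.6]
grip_width: 0.0057
finger_force: 10.0
```

Request:
step_arm(
  series=[0,0,0,0,0,0,0,0,0,0,0,0,0,0,0,0],
  claw=20,
)

```text
time_s: 29.28
position: [0.5435, -0.2152, 0.1371]
ee_rot: [-2.114, -2.324, 0.0]
contact_force: [0.1, -1.4, 0.1]
grip_width: 0.0197
finger_force: 0.0
```

Request:
step_arm(
  series=[0,0,20,0,0,0,60,0,0,0,110,0,0,-60,140,0,0,-100,140,0],
)

```text
time_s: 29.9
position: [0.5444, -0.3171, 0.2815]
ee_rot: [2.109, 2.322, 0.002]
contact_force: [0.3, -0.3, -0.1]
grip_width: 0.0199
finger_force: 0.0
```

Request:
step_arm(
  series=[0,0,0,0,0,0,0,0],
)

```text
time_s: 30.15
position: [0.5437, -0.3149, 0.278]
ee_rot: [2.113, 2.324, 0.001]
contact_force: [-0.0, 0.6, -0.5]
grip_width: 0.0199
finger_force: 0.0
```

Run:
```python
from h import *
im,d,P,s=wcloud(); print(s['position'])
yw=.0968; c,sn=np.cos(yw),np.sin(yw); R=np.array([[c,-sn],[sn,c]]); o=np.array([.5460,-.2357])
hsv=cv2.cvtColor(im,cv2.COLOR_RGB2HSV).astype(int)
L=np.dstack([(P[...,:2]-o)@R,P[...,2:]-.012])*1000
g=(hsv[...,0]>50)&(hsv[...,0]<90)&(hsv[...,1]>80)&(hsv[...,2]>30)&(abs(L[...,0])<40)&(abs(L[...,1])<120)
Q=L[g]
for n,a,b in(('top',106,116),('tab',140,152)):
    q=Q[(Q[:,2]>a)&(Q[:,2]<b)]; print(n,len(q),q.min(0).round(1),q.max(0).round(1),np.median(q,0).round(1))
k=(abs(L[...,0])<22)&(L[...,2]>50)&(L[...,2]<62)&(abs(L[...,1])<110)&~g
print('rim y',np.percentile(L[k][:,1],[.5,99.5]))
# pin: both cameras
for n in('scene','side'):
    ims,dd,m=shot(n); P2=cloud(dd,m); P2[dd==0]=np.nan
    rep('red',blobs(ims,P2,lambda H,S,V,X,Y,Z:((H<5)|(H>172))&(S>150)&(V>80)))
```

```text
[ 0.54371074 -0.31491513  0.2779685 ]
top 715 [ -4.2 -84.7 106.3] [  2.2  84.2 113. ] [ -1.  -13.6 110.7]
tab 136 [ -3.2  11.2 140.1] [  1.6  32.1 148.3] [ -0.7  21.4 146.5]
rim y [-92.06943411  92.36164703]
red 15 [248. 137.] med [ 0.225 -0.481  0.023] min [ 0.213 -0.495  0.02 ] max [ 0.239 -0.464  0.028]
red 33 [275. 207.] med [ 0.467 -0.04   0.023] min [ 0.457 -0.052  0.013] max [ 0.478 -0.036  0.026]
red 101 [234. 245.] med [ 0.459 -0.06   0.021] min [ 0.447 -0.063  0.005] max [ 0.473 -0.043  0.026]
```

Request:
step_arm(
  series=[-20,55,0,0,-40,110,0,0,-60,170,-10,0,-80,220,-20,0,-95,245,-20,0],
  claw=60,
)

```text
time_s: 30.92
position: [0.4474, -0.0662, 0.2568]
ee_rot: [-2.106, -2.33, -0.002]
contact_force: [0.3, 0.6, 0.9]
grip_width: 0.0574
finger_force: 0.0
```

Request:
step_arm(
  series=[0,0,0,0,0,0,0,0],
)

```text
time_s: 31.18
position: [0.4489, -0.0704, 0.2575]
ee_rot: [2.113, 2.324, 0.001]
contact_force: [0.5, 0.3, 0.5]
grip_width: 0.06
finger_force: 0.0
```

Run:
```python
from h import *
im,d,P,s=wcloud(); np.savez('w7.npz',im=im,P=P); save(im,'w7.png'); print(s['position'],yaw(s),s['qpos'][6])
rep('red',blobs(im,P,lambda H,S,V,X,Y,Z:((H<5)|(H>172))&(S>150)&(V>80)))
bl=blobs(im,P,lambda H,S,V,X,Y,Z:((H<5)|(H>172))&(S>150)&(V>80)&(Z>.02))
q=max(bl,key=lambda b:b[0])[2]; r=cv2.minAreaRect((q[:,:2]*1000).astype(np.float32)); print(r); c=np.array(r[0])/1000
k=(np.hypot(P[...,0]-c[0],P[...,1]-c[1])<.1)&(P[...,2]>.008)&(P[...,2]<.03)&(np.hypot(P[...,0]-c[0],P[...,1]-c[1])>.022)
Q=P[k]; print(len(Q))
far=Q[np.hypot(*(Q[:,:2]-c).T)>.055]; u=far[:,:2].mean(0)-c; print('dir',np.arctan2(u[1],u[0]), 'max dist',np.hypot(*(Q[:,:2]-c).T).max(), 'z',np.median(far[:,2]))
```

```text
[ 0.44891236 -0.07042245  0.25751851] 0.09524304003816225 0.05042421398993774
red 351 [271. 151.] med [ 0.46  -0.047  0.025] min [ 0.448 -0.058  0.023] max [ 0.474 -0.037  0.026]
((460.853271484375, -47.182159423828125), (26.938701629638672, 21.84379005432129), 5.470280170440674)
371
dir -2.504168891128111 max dist 0.09991770656633137 z 0.015061743015967508
```

View pics/w7.png

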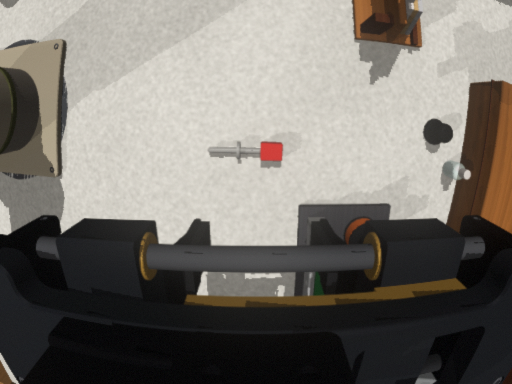

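The pin lies with its handle at (271,151) and its shaft pointing toward the robot at (210,152). I'll turn the gripper across it.

Request:
step_arm(
  series=[12,23,0,-0.18,12,23,0,-0.36,12,23,0,-0.54,12,23,0,-0.72,12,23,0,-0.9],
  claw=55,
)

```text
time_s: 31.85
position: [0.461, -0.0483, 0.2571]
ee_rot: [2.918, 1.162, -0.001]
contact_force: [0.1, 0.3, -0.6]
grip_width: 0.0547
finger_force: 0.0
```

Request:
step_arm(
  series=[0,0,-40,-0.18,0,0,-80,-0.36,0,0,-120,-0.54,0,0,-120,-0.671,0,0,-120,-0.671],
)

```text
time_s: 32.48
position: [0.4608, -0.0483, 0.137]
ee_rot: [3.137, 0.147, -0.001]
contact_force: [-0.3, 0.3, 0.5]
grip_width: 0.055
finger_force: 0.0
```

Request:
step_arm(
  series=[0,0,0,0,0,0,0,0],
)

```text
time_s: 32.72
position: [0.461, -0.0473, 0.1376]
ee_rot: [-3.138, -0.151, -0.001]
contact_force: [-0.2, -0.3, -0.4]
grip_width: 0.055
finger_force: 0.0
```

Run:
```python
from h import *
P=np.load('w7.npz')['P']; c=np.array([.4609,-.0472]); D=P[...,:2]-c; th=np.pi+.0955; u=np.array([np.cos(th),np.sin(th)]); n=np.array([-u[1],u[0]])
a=D@u;b=D@n; k=(a>.02)&(a<.1)&(abs(b)<.02)&(P[...,2]>.006)&(P[...,2]<.03); print(k.sum(),a[k].max(),'line b=',np.polyfit(a[k],b[k],1), 'collar',np.percentile(a[k&(abs(b)>.007)],[5,95]))
im,d,P,s=wcloud(); print(s['position'],yaw(s),s['qpos'][6])
bl=blobs(im,P,lambda H,S,V,X,Y,Z:((H<5)|(H>172))&(S>150)&(V>80)&(Z>.02)&(Z<.03))
q=max(bl,key=lambda b:b[0])[2]; print(cv2.minAreaRect((q[:,:2]*1000).astype(np.float32)))
```

```text
329 0.087955014636003 line b= [-0.03493348  0.00081975] collar [0.04236781 0.04621328]
[ 0.46101326 -0.04727387  0.13762011] -1.4744999053058763 -1.4420472637825112
((461.090576171875, -48.22721481323242), (29.007553100585938, 22.1063232421875), 5.027085304260254)
```

Request:
step_arm(
  series=[0,-0.5,-50,-0.02,0,-0.5,-100,-0.02,0,-0.5,-122,-0.02,0,-0.5,-132,-0.02,0,-0.5,-132,-0.02],
)

```text
time_s: 33.4
position: [0.4608, -0.0477, 0.0054]
ee_rot: [3.139, 0.118, -0.0]
contact_force: [-0.0, -0.3, 0.2]
grip_width: 0.0549
finger_force: 0.0
```

Request:
step_arm(
  series=[0,0,0,0,0,0,0,0,0,0,0,0,0,0,0,0,0,0,0,0],
  claw=0,
  grip_force=30,
)

```text
time_s: 34.02
position: [0.4608, -0.0476, 0.0055]
ee_rot: [-3.139, -0.117, -0.001]
contact_force: [-0.8, 0.7, 5.2]
grip_width: 0.0237
finger_force: 29.9
```

Request:
step_arm(
  series=[0,0,0,0,0,0,0,0,0,0,0,0,0,0,0,0],
)

```text
time_s: 34.52
position: [0.4608, -0.0476, 0.0055]
ee_rot: [-3.139, -0.117, -0.0]
contact_force: [-0.9, 1.8, 6.0]
grip_width: 0.0238
finger_force: 29.9
```

Request:
step_arm(
  series=[0,0,40,0,0,0,95,0.18,-10,-30,145,0.36,-20,-70,145,0.54,-30,-110,145,0.72],
)

```text
time_s: 35.15
position: [0.4304, -0.1584, 0.1506]
ee_rot: [-2.893, -1.224, -0.003]
contact_force: [0.3, 0.7, -1.2]
grip_width: 0.0239
finger_force: 29.9
```

Request:
step_arm(
  series=[0,-30,0,0.18,0,-60,0,0.36,-14,-90,0,0.54,-14,-90,0,0.72,-14,-90,0,0.9],
)

```text
time_s: 35.78
position: [0.4161, -0.2478, 0.1499]
ee_rot: [-2.074, -2.359, 0.001]
contact_force: [0.2, 0.1, -0.7]
grip_width: 0.0235
finger_force: 29.9
```

Request:
step_arm(
  series=[0,0,0,0.18,0,0,0,0.36,0,0,0,0.54,0,0,0,0.72,0,0,0,0.9],
)

```text
time_s: 36.4
position: [0.4163, -0.2474, 0.1499]
ee_rot: [-0.84, -3.027, -0.0]
contact_force: [0.3, 0.1, -1.1]
grip_width: 0.0237
finger_force: 29.9
```

Request:
step_arm(
  series=[0,0,0,0.18,0,0,0,0.36,0,0,0,0.54,0,0,0,0.644,0,0,0,0.644],
)

```text
time_s: 37.02
position: [0.4164, -0.2475, 0.15]
ee_rot: [0.15, -3.137, -0.0]
contact_force: [-0.1, -0.5, -1.5]
grip_width: 0.0241
finger_force: 29.9
```

Run:
```python
from h import *
s=bot.sense(); print(s['position'],yaw(s),s['qpos'],s['grip_width'])
```

```text
[ 0.41636772 -0.24747304  0.14995979] 1.6665977142934223 [-0.35865483  0.07641752  0.84587507  1.95243851 -0.06286502  1.13978959
  2.17869468] 0.02409212910515163
```

Request:
step_arm(
  series=[0,-0.8,-40,0,0,-0.8,-80,0,0,-0.8,-110,0,0,-0.8,-116.5,0,0,-0.8,-116.5,0],
)

```text
time_s: 37.65
position: [0.4167, -0.2486, 0.0342]
ee_rot: [0.15, -3.138, 0.0]
contact_force: [-1.1, -0.6, -0.6]
grip_width: 0.0244
finger_force: 29.9
```

Request:
step_arm(
  series=[0,0,0,0,0,0,0,0],
)

```text
time_s: 37.9
position: [0.4174, -0.2484, 0.0347]
ee_rot: [-0.151, 3.136, -0.0]
contact_force: [-0.3, 0.2, -0.8]
grip_width: 0.0237
finger_force: 29.9
```

```bash
cat >> h.py <<'E'
def pincheck(nm=None):
    s=bot.sense(); yw=.0968; c,sn=np.cos(yw),np.sin(yw); R=np.array([[c,-sn],[sn,c]]); o=np.array([.5460,-.2357])
    print('tcp stand',((s['position'][:2]-o)@R*1000).round(1),(s['position'][2]*1000).round(1),'yaw',yaw(s).round(4),'F',s['contact_force'].round(1),s['grip_width'].round(4))
    for n in ('scene','side'):
        im,d,m=shot(n); P=cloud(d,m); P[d==0]=np.nan
        L=np.dstack([(P[...,:2]-o)@R,P[...,2:]-.040])*1000
        hsv=cv2.cvtColor(im,cv2.COLOR_RGB2HSV).astype(int)
        red=((hsv[...,0]<5)|(hsv[...,0]>172))&(hsv[...,1]>150)&(hsv[...,2]>60)&(abs(L[...,1])<40)&(L[...,0]<-20)
        if red.any(): q=L[red]; print(n,'red',len(q),q.min(0).round(1),q.max(0).round(1))
        k=(abs(L[...,1])<18)&(abs(L[...,2])<18)&(L[...,0]<-19)&(L[...,0]>-140)&~red
        q=L[k]
        for a in range(-120,-18,8):
            w=q[(q[:,0]>=a)&(q[:,0]<a+8)]
            if len(w): print('   ',a,len(w),np.median(w,0).round(1),'y',w[:,1].min().round(1),w[:,1].max().round(1),'z',w[:,2].min().round(1),w[:,2].max().round(1))
        if nm: save(im[180:320,220:380].repeat(4,0).repeat(4,1),nm+n+'.png')
E
python3 - <<'E'
from h import *
pincheck('p1')
E
```

```text
Traceback (most recent call last):
  File "h.py", line 94, in pincheck
    print('tcp stand',((s['position'][:2]-o)@R*1000).round(1),(s['position'][2]*1000).round(1),'yaw',yaw(s).round(4),'F',s['contact_force'].round(1),s['grip_width'].round(4))
                                                                                                                                                     ^^^^^^^^^^^^^^^^^^^^^
AttributeError: 'float' object has no attribute 'round'
```

```bash
sed -i "s/,s\['grip_width'\].round(4))/,s['grip_width'])/" h.py
python3 - <<'E'
from h import *
pincheck('p1')
E
```

```text
tcp stand [-129.3   -0.2] 34.7 yaw 1.6673 F [-0.3  0.2 -0.8] 0.023669571780721738
scene red 4 [-124.    -2.3   11.5] [-115.8    5.6   12.6]
    -120 34 [-115.4    5.8    2.6] y -17.7 17.8 z -11.6 15.7
    -112 4 [-109.6    1.2    3.4] y -2.1 5.4 z -4.5 10.5
    -104 4 [-99.5   3.    1.7] y 0.8 4.8 z 0.3 5.0
    -96 2 [-92.5   4.    3.9] y 2.1 5.9 z 3.4 4.3
    -88 19 [-82.6   3.4   3.6] y -10.3 11.9 z -9.8 14.2
    -80 6 [-77.1   4.1   4.3] y 0.9 10.2 z 1.4 11.4
side red 92 [-146.8  -14.8   -9. ] [-132.    11.6   28.6]
```

View pics/p1side.png

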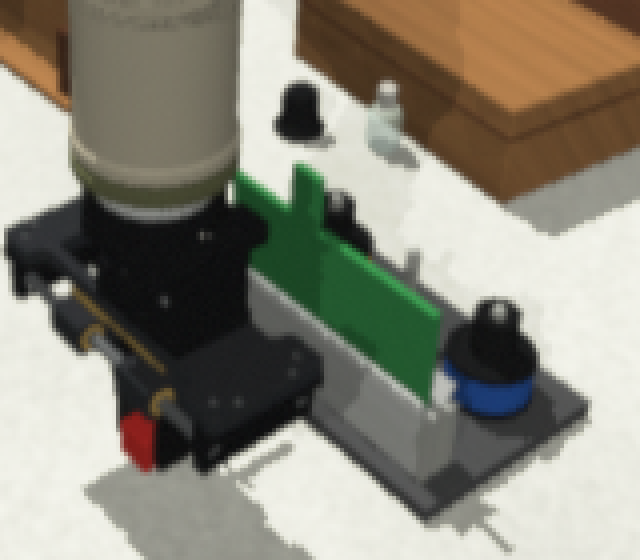

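Request:
step_arm(
  series=[0,0.2,-1.2,0,10,1.2,-1.2,0,20,2.1,-1.2,0,28,2.9,-1.2,0,35,3.6,-1.2,0],
)

```text
time_s: 38.62
position: [0.4523, -0.2447, 0.0325]
ee_rot: [0.152, -3.138, 0.0]
contact_force: [-0.2, -0.8, -0.5]
grip_width: 0.0234
finger_force: 29.9
```

Request:
step_arm(
  series=[0,0,0,0,0,0,0,0],
)

```text
time_s: 38.88
position: [0.4514, -0.2448, 0.0325]
ee_rot: [0.151, -3.138, -0.0]
contact_force: [-0.6, 0.0, -0.6]
grip_width: 0.0237
finger_force: 29.9
```

Run:
```python
from h import *
pincheck()
```

```text
tcp stand [-95.1   0.1] 32.5 yaw 1.6672 F [-0.6  0.  -0.6] 0.023685061803880608
scene red 10 [-101.4   -6.3    8.8] [-80.2  37.  164.9]
    -104 4 [-98.2  -8.9  10.4] y -12.0 17.9 z -3.2 13.0
    -96 10 [-91.4  -9.4  10.6] y -14.9 17.3 z -9.7 17.8
    -88 23 [-82.7   4.    5.9] y -17.8 13.5 z -13.3 17.1
    -80 14 [-79.    2.6  -1.4] y -4.3 11.9 z -12.7 10.0
side red 97 [-113.1  -14.3   -8.2] [-95.2  10.2  25.5]
    -112 23 [-106.6    7.3   -1.5] y -17.8 18.0 z -11.9 17.5
    -104 7 [-100.6   11.7   13.8] y -11.3 12.2 z -11.9 17.0
    -96 1 [-95.9   8.9  12.7] y 8.9 8.9 z 12.7 12.7
```

Request:
step_arm(
  series=[0,0,0.8,0,5,0.5,0.8,0,10,1,0.8,0,15,1.5,0.8,0,15,1.5,0.8,0],
)

```text
time_s: 39.6
position: [0.4671, -0.2431, 0.0333]
ee_rot: [0.153, -3.138, 0.0]
contact_force: [-0.2, 0.1, -1.3]
grip_width: 0.0236
finger_force: 29.9
```

Request:
step_arm(
  series=[5,0.5,0,0,10,1,0,0,15,1.5,0,0,19,1.8,0,0,19,1.8,0,0],
)

```text
time_s: 40.22
position: [0.4859, -0.2414, 0.0333]
ee_rot: [0.152, -3.138, 0.0]
contact_force: [-0.2, -0.2, -1.0]
grip_width: 0.0236
finger_force: 29.9
```

Run:
```python
from h import *
pincheck()
shieldslot()
```

```text
tcp stand [-60.3   0.2] 33.3 yaw 1.6677 F [-0.2 -0.2 -1. ] 0.023644961438769575
    -64 1 [-60.   17.9  -1.7] y 17.9 17.9 z -1.7 -1.7
side red 102 [-96.8 -39.4  -8.4] [-58.   11.4  67. ]
    -80 17 [-76.4   9.8  -2.5] y -17.5 15.9 z -11.0 16.3
    -72 15 [-70.7  11.2  13. ] y -17.4 16.9 z -3.2 17.6
    -64 3 [-60.2  11.8  14.2] y 11.8 11.9 z 12.7 15.9
    -32 1 [-26.2  -4.5   2.8] y -4.5 -4.5 z 2.8 2.8
    -24 1 [-22.6  -4.3   0.7] y -4.3 -4.3 z 0.7 0.7
scene 553
   -90 107.7   -75 109.0   -60 110.8   -45 110.1   -30 109.9   -15 110.3   0 145.8   15 145.4   30 145.1   45 111.0   60 110.7   75 110.1
  y range [-76.8  84.6] x 4.5
  tab y 9.5 33.9 z 147.7 x 4.3
side 274
   -90 136.3   -75 136.0   -60 141.3   -45 112.1   -30 113.1   -15 111.0
  y range [-87.5 -20.9] x -2.9
  tab y -96.4 -50.0 z 142.3 x -28.2
```

Request:
step_arm(
  series=[1,0.1,0,0,2,0.2,0,0,3,0.3,0,0,3,0.3,0,0,3,0.3,0,0],
)

```text
time_s: 41.05
position: [0.4887, -0.2411, 0.0333]
ee_rot: [0.152, -3.138, -0.0]
contact_force: [0.5, -0.5, -0.9]
grip_width: 0.024
finger_force: 29.9
```

Request:
step_arm(
  series=[1,0.1,0,0,1,0.1,0,0,1,0.1,0,0],
)

```text
time_s: 41.42
position: [0.4888, -0.2411, 0.0331]
ee_rot: [0.151, -3.137, -0.001]
contact_force: [-5.7, 0.2, 1.5]
grip_width: 0.0237
finger_force: 29.9
```

Run:
```python
from h import *
s=bot.sense(); im,d,m=shot('scene'); P=cloud(d,m); P[d==0]=np.nan
yw=.0968; c,sn=np.cos(yw),np.sin(yw); R=np.array([[c,-sn],[sn,c]]); o=np.array([.5460,-.2357])
print((s['position'][:2]-o)@R,s['contact_force'])
L=np.dstack([(P[...,:2]-o)@R,P[...,2:]-.040])*1000
k=(abs(L[...,1])<12)&(abs(L[...,2])<10)&(L[...,0]>17)&(L[...,0]<60); print(k.sum(),L[k][:40].round(1))
```

```text
[-0.05746092  0.00014554] [-5.67534241  0.19685629  1.46924557]
11 [[17.6 -1.8  2.6]
 [17.3  3.1  4.8]
 [24.8  1.6  3.8]
 [21.1  2.2  2.2]
 [17.2  2.5  0.4]
 [29.5  1.9  2.2]
 [26.3  3.1  1.2]
 [24.4  6.   1.6]
 [17.3  2.1 -3.8]
 [31.2  3.5 -0.2]
 [30.1  7.5  1.1]]
```

The collar is home: there was 5.7 N of contact at 57.5 mm, and the tip shows behind the rear cheek. Releasing.

Request:
step_arm(
  series=[0,0,0,0,0,0,0,0,0,0,0,0,0,0,0,0],
  claw=40,
)

```text
time_s: 41.98
position: [0.4898, -0.241, 0.0334]
ee_rot: [-0.152, 3.138, 0.0]
contact_force: [1.2, 0.6, 1.2]
grip_width: 0.0395
finger_force: 0.0
```

Request:
step_arm(
  series=[0,0,20,0,0,0,50,0,0,0,90,0,-40,0,150,0,-70,60,200,0],
)

```text
time_s: 42.6
position: [0.4293, -0.2026, 0.218]
ee_rot: [-0.141, 3.137, -0.003]
contact_force: [1.1, 2.7, 1.8]
grip_width: 0.0404
finger_force: 0.0
```

Request:
step_arm(
  series=[0,60,20,0,0,120,40,0,0,180,40,0,0,200,40,0,0,200,40,0],
)

```text
time_s: 43.22
position: [0.4306, 0.001, 0.2563]
ee_rot: [-0.155, 3.137, 0.0]
contact_force: [0.2, -0.8, 0.2]
grip_width: 0.04
finger_force: 0.0
```

Run:
```python
from h import *
shieldslot(); pincheck()
a,_,_=shot('side'); b,_,_=shot('scene')
save(np.vstack([a[130:330,180:390],b[110:310,170:380]]).repeat(2,0).repeat(2,1)[:800],'end.png')
A=np.hstack([a[150:350,180:380],b[110:310,170:370]]).repeat(2,0).repeat(2,1); save(A,'end.png')
```

```text
scene 490
   -75 107.9   -60 108.9   -45 109.5   -30 108.8   -15 110.4   0 110.8   15 144.4   30 141.9   45 109.3   60 111.1   75 109.3
  y range [-73.4  85.2] x 4.7
  tab y 16.4 34.2 z 145.4 x 4.8
side 1248
   -90 111.9   -75 111.8   -60 112.5   -45 112.6   -30 111.8   -15 112.4   0 147.2   15 148.2   30 113.6   45 111.6   60 110.8   75 111.5
  y range [-87.3  79.2] x -2.8
  tab y 7.5 28.1 z 149.0 x -2.5
tcp stand [-92.1 244.7] 256.0 yaw 1.6658 F [-0.6 -0.1  0.8] 0.04000012173279494
    -80 2 [-73.1   8.8  -3.7] y 8.0 9.6 z -7.0 -0.3
    -72 10 [-68.8  10.6  -8.3] y 5.7 13.2 z -16.8 0.1
side red 152 [-76.5 -14.7 -17.1] [-47.8   8.3   9.1]
    -80 10 [-74.9   6.9  -6. ] y -3.4 9.9 z -17.1 4.5
    -72 4 [-68.3   8.    4.8] y 6.4 10.9 z 2.8 5.9
    -64 5 [-60.    7.9   5.2] y -13.1 9.9 z -14.4 6.6
    -56 7 [-50.   -9.4   7.1] y -11.6 10.3 z -17.0 10.0
    -48 2 [-47.3 -10.9  -4.7] y -12.1 -9.6 z -14.7 5.3
    -40 10 [-36.5  -2.   -1.2] y -5.3 2.0 z -2.8 2.0
    -32 11 [-29.1  -2.8  -0.2] y -5.1 3.1 z -4.4 2.8
    -24 10 [-20.5  -3.4   2.3] y -11.8 3.4 z -3.2 12.5
```

View pics/end.png

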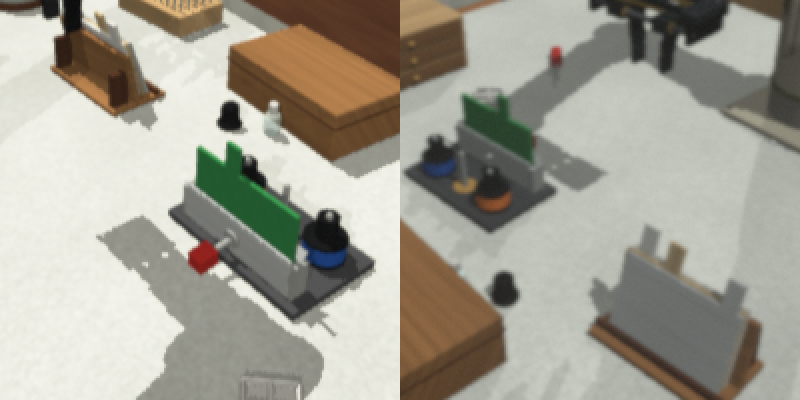

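In the side crop the pin is home (handle at 203,257), with the shield upright and both reels seated. In the scene crop the three other panels still lean in the rack. Handing in.

```bash
python3 -c "
from h import *
print(bot.sign_off())"
```

```text
the job is handed in; nothing more can be done
None
```

The job is handed in: both reels on the bench (blue and orange; I saw no copper one) are seated on their own spindles, the green shield is down in the slot and the pin is home through it. The other three panels still lean in the rack. The sign-off gave no verdict; this rests on my last camera checks.

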